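Load sample carriers into a probe-station case

TASK

Pick up the orange-handled pry blade from the blue mat and use it to lever open the case's hinged lid; the blade must end up lying flat on the mat again. Slide each sample carrier along its lane until it sticks out over the near edge of the loading tray, grip it there and stack all of them flat, centred and square on the blue seat inside the case, long side along the seat's long side; then shut the lid fully. Leave the other things on the bench where they are.

Things in the scene. Friction and masses are not known exactly. Their poses are not given: they have to be found in the camera images.
- case: Grey case fixed to the bench, 132 mm (x) by 122 (y), inside 120 by 110, walls 6 mm thick and 50 mm high, but the front wall (-x) only 40 mm high. Origin at the centre of its underside; +x points from the front wall to the hinge wall, z up. On its floor (5 mm thick) stands the blue seat.
- seat (a point): Centre of the top face of the blue seat in the case, 20 mm above the bench; axes as the case. The seat is 40 mm (case x) by 80 mm (case y) and 15 mm high above the case floor. Carriers lie on it with their long side along case y, so that a gripper can reach down at both long edges of a carrier.
- lid (a joint): White lid's angle: 0 shut, grows as the front edge rises, stops at 1.85 rad. The hinge is stiff: the lid stays where left; about 2 N at the front edge moves it. A flat plate 132 by 122 by 6 mm, 120 g, no handle. Shut, its underside is 50 mm above the bench, leaving a slot 10 mm high along the whole front wall for the blade.
- lid_edge (a point): Middle of the lower front edge of the lid (red stripe above it), moves with the lid; 132 mm from the hinge.
- lid_hinge (a point): Middle of the lid's hinge line, at the top of the hinge wall (case x = +66 mm, 50 mm above the bench); the line runs along case y.
- tray: Aluminium tray, fixed, 150 mm (x) by 241 (y); origin at the centre of its underside, x along the lanes. Deck 45 mm above the bench, 8 mm thick, with four lanes 54 mm wide centred at y = -88.5, -29.5, +29.5, +88.5 mm between steel rails 5 mm wide, 9 mm high. Lanes are open at both ends; the near edge, towards the robot, is at x = -75 mm; the deck overhangs its foot by 20 mm there.
- mat: Blue cutting mat fixed to the bench, 240 mm (x) by 170 mm (y), 3 mm thick; origin at the centre of its underside.
- blade: Pry blade, 80 g: orange handle 90 mm long (x), 14 wide (y), 18 high (z), and a steel blade 20 mm wide, 3 mm thick, from the handle's end (x = 45 mm) to the tip at x = 125 mm, its mid-thickness 8.5 mm above the handle's underside. Origin at the centre of the handle's underside; x points to the tip. It may get knocked aside.
- carrier1: Yellow sample carrier, a flat plate 90 mm (x) by 50 mm (y) by 6 mm thick, 80 g, a glass slide and a label on top. Origin at the centre of its underside. At the start it lies in a lane of the tray, x along the lane, 2 mm from the rail at each side, so its edges cannot be gripped there; a shut gripper fits in the lane behind it. Sometimes absent (None).
- carrier2: Green sample carrier, a flat plate 90 mm (x) by 50 mm (y) by 6 mm thick, 80 g, a glass slide and a label on top. Origin at the centre of its underside. At the start it lies in a lane of the tray, x along the lane, 2 mm from the rail at each side, so its edges cannot be gripped there; a shut gripper fits in the lane behind it. Sometimes absent (None).
- carrier3: Red sample carrier, a flat plate 90 mm (x) by 50 mm (y) by 6 mm thick, 80 g, a glass slide and a label on top. Origin at the centre of its underside. At the start it lies in a lane of the tray, x along the lane, 2 mm from the rail at each side, so its edges cannot be gripped there; a shut gripper fits in the lane behind it. Sometimes absent (None).
- carrier4: Black sample carrier, a flat plate 90 mm (x) by 50 mm (y) by 6 mm thick, 80 g, a glass slide and a label on top. Origin at the centre of its underside. At the start it lies in a lane of the tray, x along the lane, 2 mm from the rail at each side, so its edges cannot be gripped there; a shut gripper fits in the lane behind it. Sometimes absent (None).
- jar: Jar, 50 mm across and 70 mm high, origin under its centre; leave alone.
- bottle: Amber bottle, 52 mm across and 120 mm high, origin under its centre; leave alone.
- tape: Orange ring of tape lying flat, 70 mm across, 18 mm high, origin under its centre; leave alone.
- dish: Clear round dish, 60 mm across, 14 mm high, origin under its centre; leave alone.
- screwdriver: Screwdriver 150 mm long lying on the bench, near the robot; leave alone.
- chipbox: Clear flat box 60 by 60 by 22 mm, origin under its centre; leave alone.
There are look-alikes about, which are no part of the job. Of the things shaped like the carrier3, the red one is meant.

How it is judged (in metres and radians):
On the way, in this order (a step that is already met when the one before it is completed fails the run):
1. the lid is levered up with the blade under it (value of joint lid above 0.3 rad and contact force between blade and case above 0.1 N), for 0.05 s.
2. every carrier lies stacked on the seat, let go (x of carrier1 in the frame of seat between -0.012 and 0.012 m and y of carrier1 in the frame of seat between -0.015 and 0.015 m and z of carrier1 in the frame of seat between -0.003 and 0.0215 m and angle between each of carrier1, carrier2, carrier3, carrier4's own z axis and vertical below 0.08 rad and angle between the x axis of each of carrier1, carrier2, carrier3, carrier4 and the y axis of case, either way round below 0.2 rad and linear speed of each of carrier1, carrier2, carrier3, carrier4 below 0.03 m/s and x of carrier2 in the frame of seat between -0.012 and 0.012 m and y of carrier2 in the frame of seat between -0.015 and 0.015 m and z of carrier2 in the frame of seat between -0.003 and 0.0215 m and x of carrier3 in the frame of seat between -0.012 and 0.012 m and y of carrier3 in the frame of seat between -0.015 and 0.015 m and z of carrier3 in the frame of seat between -0.003 and 0.0215 m and x of carrier4 in the frame of seat between -0.012 and 0.012 m and y of carrier4 in the frame of seat between -0.015 and 0.015 m and z of carrier4 in the frame of seat between -0.003 and 0.0215 m and contact force between each of carrier1, carrier2, carrier3, carrier4 and the fingers below 0.1 N), for 0.2 s.
3. the lid is shut (value of joint lid below 0.06 rad), for 0.2 s.
At the end, for the whole second after the job is handed in: All carriers lie flat (0.08 rad) in one stack on the seat, centres within 12 mm (case x) and 15 mm (case y) of its centre, long side within 0.2 rad of case y; lid shut (below 0.06 rad); blade flat with its handle's centre on the mat; all at rest (x of carrier1 in the frame of seat between -0.012 and 0.012 m and y of carrier1 in the frame of seat between -0.015 and 0.015 m and z of carrier1 in the frame of seat between -0.003 and 0.0215 m and angle between each of carrier1, carrier2, carrier3, carrier4's own z axis and vertical below 0.08 rad and angle between the x axis of each of carrier1, carrier2, carrier3, carrier4 and the y axis of case, either way round below 0.2 rad and linear speed of each of carrier1, carrier2, carrier3, carrier4, blade below 0.03 m/s and x of carrier2 in the frame of seat between -0.012 and 0.012 m and y of carrier2 in the frame of seat between -0.015 and 0.015 m and z of carrier2 in the frame of seat between -0.003 and 0.0215 m and x of carrier3 in the frame of seat between -0.012 and 0.012 m and y of carrier3 in the frame of seat between -0.015 and 0.015 m and z of carrier3 in the frame of seat between -0.003 and 0.0215 m and x of carrier4 in the frame of seat between -0.012 and 0.012 m and y of carrier4 in the frame of seat between -0.015 and 0.015 m and z of carrier4 in the frame of seat between -0.003 and 0.0215 m and value of joint lid below 0.06 rad and x of blade in the frame of mat between -0.12 and 0.12 m and y of blade in the frame of mat between -0.085 and 0.085 m and height (world z) of blade below 0.012 m and angle between blade's own z axis and vertical below 0.1 rad); the robot touches nothing.
It fails at once if a bystander was moved more than 40 mm (distance of any of jar, bottle, tape, dish, screwdriver, chipbox from where it was at the start of the episode above 0.04 m).
Of carrier1, carrier2, carrier3, carrier4 only 2 to 4 are there at a start; the rules pass over those that are not, and their reading is None.
At some moment in a run one of blade may be knocked a few centimetres aside while the robot is not near it.
It also fails if it takes over 210 s, if anything falls off the work surface, if the arm or the gripper's body presses on something with over 40 N, if the wrist force passes 120 N, or if a joint passes its speed limit or range.

ROBOT

A 7-joint arm with a two-finger parallel gripper is mounted at the origin on the work surface. World frame = base frame: x ahead of the robot, y to its left, z up, the work surface at z = 0. Lengths are in mm, angles in rad, forces in N, time in s.
With the tool pointing down it reaches from about 400 to 875 mm from the base axis. Payload 4.4 kg.
Tool frame: the origin (TCP) lies at the very end of the fingers, on their centre line; the grasp point (between the pads) lies 19 mm behind it; z points along the fingers, x is the direction in which the jaws open and shut, and the axes are right-handed (so a half turn about z gives the same grasp; the last joint's range is limited). The gripper opens to 85 mm and grips with 20 to 120 N. Pads are 22 mm wide; open, the fingers measure 114 mm over their backs; the gripper's body (76 mm by 85 mm) begins 54 mm behind the grasp point. The pads swing forward as they close: fully open they stand 13 mm farther back than shut.
Start: joints at [-1.381, 0.628, 0.038, 1.517, -0.027, 0.996, -0.02], TCP at [164.436, 628.871, 198.313] pointing down, gripper open.
Joint ranges: [-3.06, 3.06], [-0.37, 2.12], [-1.25, 1.32], [0.18, 2.47], [-1.1, 4.24], [0.23, 1.98], [-2.94, 2.94]. Speed limits (rad/s): [2.57, 2.57, 3.14, 3.14, 3.14, 3.14, 3.14].

INTERFACE

Orientations are given as [roll, pitch, yaw] about the fixed x, y, z axes, in that order (R = Rz(yaw) Ry(pitch) Rx(roll)).
In Python, from cell import * gives the robot as it stands. The module is installed in compiled form; this text tells all that it offers.
- The arm moves only by the tool play_rows, never from a script. Its argument "targets" is a list of rows, each an object with "slide": the shift along the tool's x, y, z in mm, a list of three; "turn": the turn, a rotation vector about the tool's x, y, z in degrees, a list of three; "hand": the finger opening in mm, from 0 to 85.4. A call has 1 to 5 rows; each row shifts and turns the commanded pose from where the row before left it, along the tool's axes as they then stand; what a row does not reach is not made up. A row lasts 1/8 s, in which the tool goes at most 62.5 mm and 10.7 degrees, less where a joint would pass 70% of its speed; a pose out of reach is approached as far as the arm can. A call is refused whole if a number of a shift passes 62.5 or a number of a turn 10.7, either way. A call with a gripper value outside its range is refused whole. The fingers move at their own pace and stop on an object; the grip force is fixed at half the most. Time passes only in rows, so rows that do not move let the fingers close. It gives the time, the measured TCP pose, the force and the opening at its end, in the units of the state.
- read_state(): the state, without advancing time (a new reading comes with each control period).
- get_image(name): name is "scene" or "top" or "wrist"; returns (picture, depth): 480x640x3 uint8, blue, green, red; 480x640 float32, mm along the optical axis (not along the pixel's ray), 0 where there is no reading.
- calibration(name): a dict with "K" (3x3 intrinsics, pixels), "D" ([k1, k2, p1, p2, k3] as OpenCV has them; the pictures are not rectified), "R" (3x3) and "t" (3): a world point X has camera coordinates R X + t. Camera axes: x right, y down, z forward; pixel columns grow to the right and rows downward; lengths in mm; the calibration is good to about 2 mm. A picture is of the moment at which its call begins: read the wrist's pose just before it. calibration takes no time and is no camera call; for the wrist camera it gives the pose at the moment of the call.
- finish_job(): hands the job in, once; it reports no verdict.
The state is a dict: "clock": time; "qpos": joint angles; "qd": joint speeds; "tau": joint torques, N m; "eef_pos": TCP position; "tool_rot": TCP orientation; "force": force on the tool from outside, world axes, zero at the start; "torque": the same for the moment, N m; "width": finger opening in mm.
Only numpy, scipy, OpenCV 4.12 (cv2) and the standard library are available. Lean on these libraries where they do the work, as an engineer would, in place of code of your own. Each camera call takes 0.05 s, during which the arm holds its last target.

## Working session

There is one attempt and no reset: what is moved stays moved. The work goes in short steps, Python scripts to look and compute and a tool call to move; the robot and the scene stay as the last step left them, time stands still between calls to the robot, and variables do not carry over. Pictures are saved under pics/ and viewed, and the job is handed in when it is done.

Besides the shell and the picture viewer there is one more tool, called after "Call:" as a command line: name --argument value ..., lists and objects as JSON in quotes. play_rows: Moves the arm, as the interface text tells. Its arguments: {"type":"object","properties":{"targets":{"type":"array"}},"required":["targets"]}

```bash
ls; mkdir -p pics
python3 - <<'E'
from cell import *
import cv2
print(read_state())
for n in ["scene","top","wrist"]:
    c=calibration(n); print(n,c)
    im,d=get_image(n); cv2.imwrite(f"pics/{n}0.png",im)
E
```

```text
pics
{'clock': 0.0, 'qpos': array([-1.38079714,  0.62936827,  0.03845686,  1.51841186, -0.02701415,
        0.99631308, -0.01999948]), 'qd': array([-0.00041585,  0.00109308, -0.00089875,  0.00201781, -0.00045205,
        0.00022769, -0.00100193]), 'tau': array([-4.87293073e-04, -5.63403082e+01,  1.22627746e+00, -1.93436641e+01,
        1.10030701e-02,  1.05646616e-02, -5.94510553e-06]), 'eef_pos': array([164.25794858, 628.15638546, 197.36107195]), 'tool_rot': array([3.14156733e+00, 1.98195503e-03, 1.31497688e+00]), 'force': array([0.09818702, 0.44282834, 0.49911982]), 'torque': array([ 0.01043659,  0.00807398, -0.00190644]), 'width': 85.202050849074}
scene {'K': array([[450.23719358,   0.        , 318.37185353],
       [  0.        , 450.23719358, 238.50990128],
       [  0.        ,   0.        ,   1.        ]]), 'D': array([0.00633548, 0.        , 0.        , 0.        , 0.        ]), 'R': array([[-0.64045645,  0.76793528, -0.00953579],
       [ 0.45605329,  0.37029863, -0.80925541],
       [-0.61792469, -0.52264168, -0.58737956]]), 't': array([ 347.26274982, -200.43054018, 1324.22
[... 219 characters left out ...]
     ,  0.        ,  0.        ]), 'R': array([[-0.00595299, -0.99995984,  0.00669868],
       [-0.99136433,  0.00502399, -0.13104013],
       [ 0.13100122, -0.00742092, -0.99135443]]), 't': array([   3.8571211 ,  553.66638222, 1066.76283676])}
wrist {'K': array([[389.01270036,   0.        , 320.08509473],
       [  0.        , 389.01270036, 239.57825278],
       [  0.        ,   0.        ,   1.        ]]), 'D': array([-0.07654992,  0.        ,  0.        ,  0.        ,  0.        ]), 'R': array([[ 0.25418873,  0.96715224, -0.00215215],
       [ 0.93355788, -0.24477677,  0.26182823],
       [ 0.25270096, -0.06856294, -0.96511209]]), 't': array([-648.19729571,  -33.82489717,  378.30763804])}
```

View pics/scene0.png

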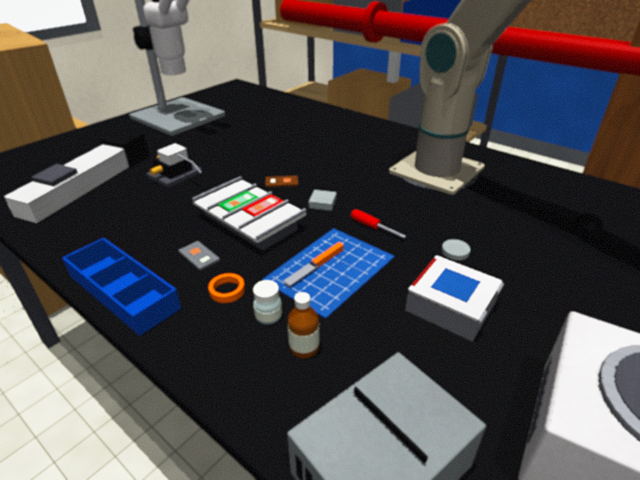

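View pics/top0.png

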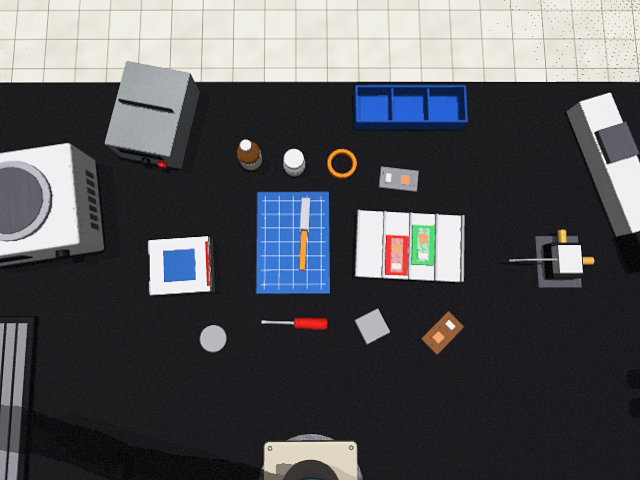

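View pics/wrist0.png

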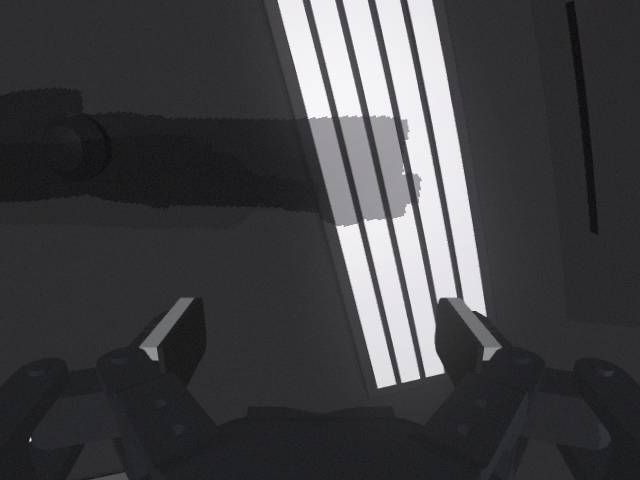

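The top view shows the red carrier at about (397,255) and the green one at (423,244), both in the tray. The grey plate at (399,179) and the brown one at (442,333) lie on the bench outside the lanes, so they are look-alikes. The case is at (180,265) with its red stripe at (208,263), facing -y. The blade lies on the mat with its tip at (306,198).

```bash
cat > h.py <<'E'
from cell import *
import cv2, numpy as np
from scipy.spatial.transform import Rotation as Ro
def ray(c,px,z):
    px=np.array(px,float).reshape(-1,1,2)
    u=cv2.undistortPoints(px,c["K"],c["D"]).reshape(-1,2)
    d=np.c_[u,np.ones(len(u))]@c["R"]      # R^T d
    o=-c["R"].T@c["t"]
    s=(z-o[2])/d[:,2]
    return o+d*s[:,None]
def proj(c,X):
    p,_=cv2.projectPoints(np.array(X,float).reshape(-1,1,3),cv2.Rodrigues(c["R"])[0],c["t"],c["K"],c["D"])
    return p.reshape(-1,2)
def blobs(m,amin=60):
    cs,_=cv2.findContours(m.astype(np.uint8),cv2.RETR_EXTERNAL,cv2.CHAIN_APPROX_NONE)
    return sorted([c for c in cs if cv2.contourArea(c)>amin],key=cv2.contourArea,reverse=True)
def rect(c,cnt,z):
    P=ray(c,cnt.reshape(-1,2),z)[:,:2].astype(np.float32)
    (ce,wh,a)=cv2.minAreaRect(P); return np.round(ce,1),np.round(wh,1),round(a,2)
def st():
    s=read_state(); 
    print("t",round(s["clock"],2),"tcp",np.round(s["eef_pos"],1),"rpy",np.round(np.degrees(s["tool_rot"]),2),"F",np.round(s["force"],1),"w",round(s["width"],1)); return s
def R(s): return Ro.from_euler("xyz",s["tool_rot"])
def to(s,p,rpy=None):
    "tool-frame slide (mm) and turn rotvec(deg) to target"
    r=R(s); d=r.inv().apply(np.array(p,float)-s["eef_pos"])
    t=None
    if rpy is not None: t=np.degrees((r.inv()*Ro.from_euler("xyz",np.radians(rpy))).as_rotvec())
    print("slide",np.round(d,1),"turn",None if t is None else np.round(t,2))
E
python3 - <<'E'
from h import *
im=cv2.imread("pics/top0.png"); c=calibration("top")
h=cv2.cvtColor(im,cv2.COLOR_BGR2HSV); H,S,V=cv2.split(h)
ms={"blue":((H>95)&(H<125)&(S>120)&(V>90)),"red":((H<5)|(H>172))&(S>150)&(V>100),"green":(H>45)&(H<80)&(S>100)&(V>80),"orange":(H>6)&(H<20)&(S>180)&(V>150),"white":(S<40)&(V>185)}
zs={"blue":3,"red":59,"green":59,"orange":21,"white":56}
for k,m in ms.items():
    for b in blobs(m,80):
        x,y,w,hh=cv2.boundingRect(b)
        if y<85 or x>480: continue
        print(k,(x+w//2,y+hh//2),rect(c,b,zs[k]))
for n,s in (("a",(140,225,90,80)),("b",(345,200,130,90)),("d",(250,185,90,115))):
    x,y,w,hh=s; cv2.imwrite(f"pics/top0{n}.png",cv2.resize(im[y:y+hh,x:x+w],None,fx=5,fy=5,interpolation=cv2.INTER_CUBIC))
E
```

```text
blue (293, 242) (array([550.2,  39.8]), array([171.6, 241.3]), 89.67)
blue (411, 104) (array([ 888.4, -249.7]), array([274.5,  95. ]), 89.88)
blue (179, 265) (array([495.8, 304.8]), array([71.4, 71.9]), 3.79)
red (397, 255) (array([ 511.4, -192.6]), array([49.9, 87.6]), 86.51)
red (311, 324) (array([362.2,  -0.6]), array([72.1, 23.7]), 89.64)
green (423, 245) (array([ 534.1, -253. ]), array([49.5, 88.1]), 88.06)
orange (342, 163) (array([733.7, -77.7]), array([66.2, 68.2]), 89.36)
orange (303, 250) (array([527.8,  16.5]), array([11.8, 88.6]), 86.47)
white (39, 199) (array([645.5, 620.2]), array([234.6, 176.1]), 8.62)
white (179, 265) (array([492.1, 292.1]), array([120.9, 132.4]), 3.55)
white (382, 244) (array([ 537.2, -162.3]), array([114.5, 148.9]), 86.74)
white (310, 461) (array([76.5,  2. ]), array([194.7,  74.7]), 89.49)
white (448, 247) (array([ 528.4, -309.1]), array([ 55. , 148.3]), 86.72)
white (422, 246) (array([ 531.6, -250. ]), array([ 54.6, 147.8]), 86.72)
white (372, 326) (array([ 356.1, -135.6]), array([54., 54.]), 25.98)
white (213, 338) (array([332.2, 212. ]), array([52.5, 51.4]), 89.68)
white (294, 158) (array([735.6,  35.9]), array([43.5, 42.5]), 89.78)
white (305, 213) (array([607.7,  11. ]), array([18.2, 69.5]), 86.85)
```

View pics/top0b.png

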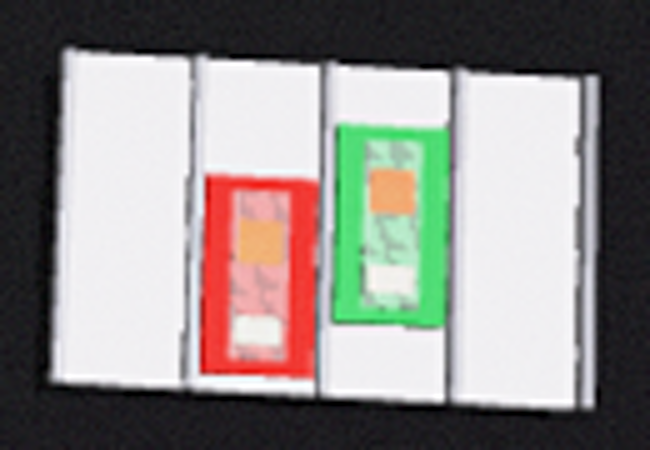

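View pics/top0a.png

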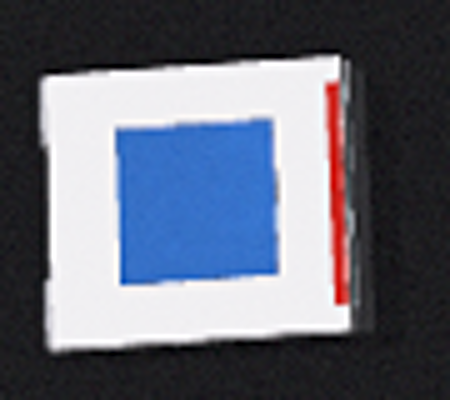

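View pics/top0d.png

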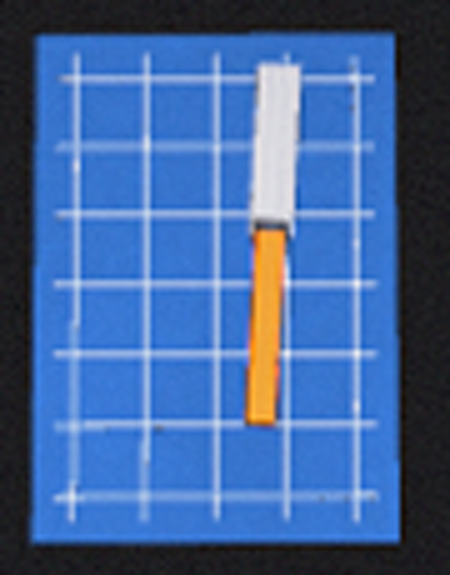

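Run:
```python
from h import *
s=st(); to(s,[500,15,250],[180,0,-93.5])
```

```text
t 0.15 tcp [164.3 628.4 197.6] rpy [1.800e+02 8.000e-02 7.535e+01] F [-0.7  0.4  0.6] w 85.4
slide [-508.6  480.   -51.7] turn [1.2000e-01 1.0000e-02 1.6885e+02]
```

Call:
play_rows --targets '[{"slide": [-42,40,-5],"turn": [0,0,0],"hand": 40},{"slide": [-42,40,-5],"turn": [0,0,0],"hand": 40},{"slide": [-42,40,-5],"turn": [0,0,0],"hand": 40},{"slide": [-42,40,-5],"turn": [0,0,0],"hand": 40},{"slide": [-42,40,-5],"turn": [0,0,0],"hand": 40}]'

```text
clock: 0.78
eef_pos: [305.5, 373.3, 223.4]
tool_rot: [3.141, -0.0, 1.315]
force: [1.2, 0.7, 0.2]
width: 39.9
```

Call:
play_rows --targets '[{"slide": [-42,40,-5],"turn": [0,0,0],"hand": 40},{"slide": [-42,40,-5],"turn": [0,0,0],"hand": 40},{"slide": [-42,40,-5],"turn": [0,0,0],"hand": 40},{"slide": [-42,40,-5],"turn": [0,0,0],"hand": 40},{"slide": [-42,40,-5],"turn": [0,0,0],"hand": 40}]'

```text
clock: 1.4
eef_pos: [445.8, 119.7, 248.5]
tool_rot: [3.141, -0.0, 1.315]
force: [1.4, 0.2, -0.1]
width: 39.8
```

Call:
play_rows --targets '[{"slide": [-42,40,0],"turn": [0,0,0],"hand": 40},{"slide": [-42,40,0],"turn": [0,0,0],"hand": 40},{"slide": [0,0,0],"turn": [0,0,10.5],"hand": 40},{"slide": [0,0,0],"turn": [0,0,10.5],"hand": 40},{"slide": [0,0,0],"turn": [0,0,10.5],"hand": 40}]'

```text
clock: 2.02
eef_pos: [501.1, 19.5, 248.0]
tool_rot: [-3.141, 0.001, 0.758]
force: [-0.4, -0.9, -0.0]
width: 40.1
```

Call:
play_rows --targets '[{"slide": [0,0,0],"turn": [0,0,10.5],"hand": 40},{"slide": [0,0,0],"turn": [0,0,10.5],"hand": 40},{"slide": [0,0,0],"turn": [0,0,10.5],"hand": 40},{"slide": [0,0,0],"turn": [0,0,10.5],"hand": 40},{"slide": [0,0,0],"turn": [0,0,10.5],"hand": 40}]'

```text
clock: 2.65
eef_pos: [501.0, 19.9, 248.1]
tool_rot: [3.142, 0.001, -0.157]
force: [-0.6, 0.3, -0.3]
width: 40.0
```

Call:
play_rows --targets '[{"slide": [0,0,0],"turn": [0,0,10.5],"hand": 40},{"slide": [0,0,0],"turn": [0,0,10.5],"hand": 40},{"slide": [0,0,0],"turn": [0,0,10.5],"hand": 40},{"slide": [0,0,0],"turn": [0,0,10.5],"hand": 40},{"slide": [0,0,0],"turn": [0,0,10.5],"hand": 40}]'

```text
clock: 3.28
eef_pos: [501.1, 20.0, 248.2]
tool_rot: [3.141, 0.0, -1.073]
force: [0.2, 0.3, -0.2]
width: 40.0
```

Call:
play_rows --targets '[{"slide": [0,0,0],"turn": [0,0,10.5],"hand": 40},{"slide": [0,0,0],"turn": [0,0,10.5],"hand": 40},{"slide": [0,0,0],"turn": [0,0,10.5],"hand": 40},{"slide": [0,0,0],"turn": [0,0,0],"hand": 40},{"slide": [0,0,0],"turn": [0,0,0],"hand": 40}]'

```text
clock: 3.9
eef_pos: [501.2, 20.0, 248.2]
tool_rot: [3.141, 0.0, -1.614]
force: [-0.3, -0.1, 0.2]
width: 40.1
```

Run:
```python
from h import *
s=st(); print(s["qpos"]); im,d=get_image("wrist"); cv2.imwrite("pics/w1.png",im)
```

```text
t 3.9 tcp [501.2  20.  248.2] rpy [179.98   0.   -92.47] F [-0.3 -0.1  0.2] w 40.1
[-0.74112717  0.51301977  0.98073365  1.87353914 -0.49779401  1.02380357
 -1.16390605]
```

View pics/w1.png

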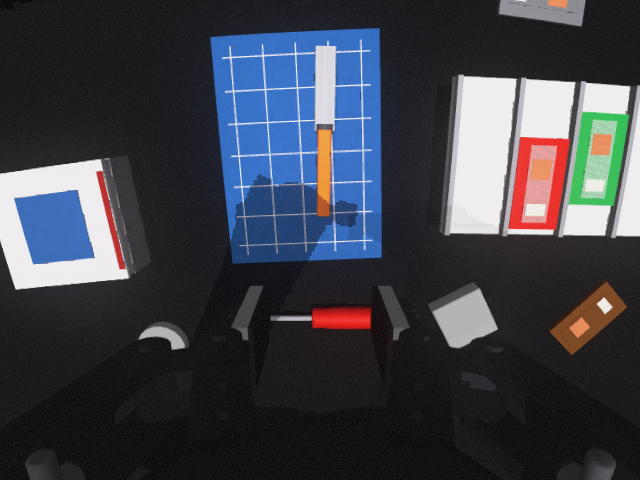

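The wrist view shows the blade handle from (324,130) to (324,215), the case's stripe at (112,220), and the red (538,185) and green (600,158) carriers in the lanes.

```bash
cat > m.py <<'E'
from h import *
def measure(im,c,which):
    H,S,V=cv2.split(cv2.cvtColor(im,cv2.COLOR_BGR2HSV))
    ms={"blue":((H>95)&(H<125)&(S>120)&(V>90)),"red":((H<5)|(H>172))&(S>150)&(V>60),"green":(H>45)&(H<80)&(S>100)&(V>60),"orange":(H>6)&(H<20)&(S>180)&(V>70),"white":(S<40)&(V>150)}
    for k,z in which:
        for b in blobs(ms[k],150):
            x,y,w,hh=cv2.boundingRect(b); print(k,z,(x+w//2,y+hh//2),rect(c,b,z))
E
python3 - <<'E'
from m import *
im=cv2.imread("pics/w1.png"); c=calibration("wrist")
measure(im,c,[("orange",21),("red",59),("green",59),("red",56),("white",53),("blue",3)])
E
```

```text
orange 21 (324, 173) (array([528.8,  14. ]), array([12.1, 86.8]), 87.35)
red 59 (539, 183) (array([ 514.5, -191.3]), array([49.3, 87.3]), 86.45)
red 59 (342, 318) (array([384.4,   2.4]), array([60.7, 25. ]), 87.24)
red 59 (111, 220) (array([497.1, 225.2]), array([98. ,  5.4]), 3.57)
green 59 (599, 159) (array([ 536.7, -250.6]), array([49.3, 87.8]), 86.58)
red 56 (539, 183) (array([ 514., -193.]), array([49.7, 88. ]), 86.45)
red 56 (342, 318) (array([382.9,   2.3]), array([61.2, 25.2]), 87.24)
red 56 (111, 220) (array([496.5, 226.9]), array([98.8,  5.4]), 3.57)
white 53 (64, 224) (array([492.2, 290.2]), array([122.7, 132.6]), 3.61)
white 53 (481, 155) (array([ 540.3, -134.2]), array([ 55. , 148.7]), 86.69)
white 53 (539, 157) (array([ 536.7, -192.5]), array([ 53.6, 148.9]), 86.62)
white 53 (594, 159) (array([ 533.4, -250.8]), array([ 52.1, 149.5]), 86.45)
white 53 (465, 318) (array([ 372.2, -129.5]), array([53.1, 53.7]), 26.06)
white 53 (626, 162) (array([ 529.3, -285.9]), array([149.8,  31. ]), 8.28)
white 53 (309, 86) (array([608. ,  11.6]), array([63.1, 67.5]), 43.98)
white 53 (162, 338) (array([367.4, 194.9]), array([49.3, 21.8]), 69.39)
white 53 (519, 9) (array([ 672. , -166.2]), array([36.5, 11.6]), 83.09)
white 53 (594, 185) (array([ 511.2, -253.2]), array([21.1, 12. ]), 88.52)
white 53 (535, 210) (array([ 488.7, -193.3]), array([19.8, 11.1]), 87.91)
blue 3 (296, 145) (array([550.5,  37.8]), array([170.8, 240.2]), 89.89)
blue 3 (54, 227) (array([481.9, 328. ]), array([79.3, 79.8]), 3.71)
```

Run:
```python
from h import *
s=st(); to(s,[554,13,6],[180,0,-93])
```

```text
t 3.95 tcp [501.2  19.9 248.3] rpy [ 1.7999e+02  2.0000e-02 -9.2510e+01] F [ 0.   0.1 -0.2] w 40.0
slide [  4.6 -53.1 242.3] turn [0.01 0.02 0.49]
```

Call:
play_rows --targets '[{"slide": [4.6,-53,0],"turn": [0,0,0.5],"hand": 40},{"slide": [0,0,58],"turn": [0,0,0],"hand": 40},{"slide": [0,0,58],"turn": [0,0,0],"hand": 40},{"slide": [0,0,54],"turn": [0,0,0],"hand": 40},{"slide": [0,0,0],"turn": [0,0,0],"hand": 40}]'

```text
clock: 4.58
eef_pos: [550.9, 13.1, 75.4]
tool_rot: [3.134, 0.0, -1.625]
force: [0.3, -0.0, 0.5]
width: 40.2
```

Run:
```python
from m import *
s=st(); im,d=get_image("wrist");c=calibration("wrist"); cv2.imwrite("pics/w2.png",im)
measure(im,c,[("orange",21)]); to(s,[554,13,6],[180,0,-93])
```

```text
t 4.58 tcp [550.9  13.1  75.4] rpy [ 1.7956e+02  1.0000e-02 -9.3120e+01] F [ 0.3 -0.   0.5] w 40.2
orange 21 (319, 275) (array([531.3,  13.5]), array([12.9, 88.2]), 86.34)
slide [-0.  -3.6 69.3] turn [ 0.44  0.01 -0.12]
```

View pics/w2.png

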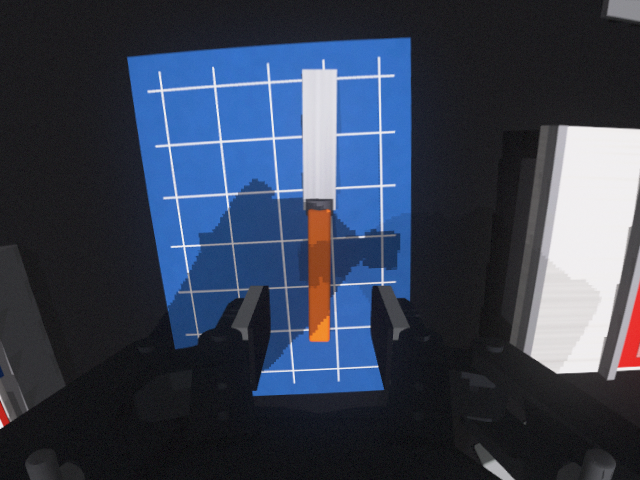

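The handle is centred between the fingers, at x=319 in the picture. I'll go down and grip it.

Call:
play_rows --targets '[{"slide": [1,-4,35],"turn": [0,0,0.4],"hand": 40},{"slide": [0,0,34],"turn": [0,0,0],"hand": 40},{"slide": [0,0,0],"turn": [0,0,0],"hand": 40},{"slide": [0,0,0],"turn": [0,0,0],"hand": 5},{"slide": [0,0,0],"turn": [0,0,0],"hand": 5}]'

```text
clock: 5.25
eef_pos: [559.6, 11.4, 11.4]
tool_rot: [-3.138, 0.0, -1.633]
force: [0.8, -0.8, 0.1]
width: 5.5
```

Call:
play_rows --targets '[{"slide": [0,0,0],"turn": [0,0,0],"hand": 5},{"slide": [0,0,0],"turn": [0,0,0],"hand": 5},{"slide": [0,0,0],"turn": [0,0,0],"hand": 5},{"slide": [0,0,-20],"turn": [0,0,0],"hand": 5},{"slide": [0,0,-20],"turn": [0,0,0],"hand": 5}]'

```text
clock: 5.88
eef_pos: [558.1, 11.2, 50.8]
tool_rot: [-3.141, -0.0, -1.633]
force: [-0.1, -0.4, -0.1]
width: 5.1
```

Call:
play_rows --targets '[{"slide": [0,0,-45],"turn": [0,0,0],"hand": 5},{"slide": [0,0,-45],"turn": [0,0,0],"hand": 5},{"slide": [0,0,0],"turn": [0,0,-10.5],"hand": 5},{"slide": [0,0,0],"turn": [0,0,-10.5],"hand": 5},{"slide": [0,0,0],"turn": [0,0,-10.5],"hand": 5}]'

```text
clock: 6.5
eef_pos: [558.2, 11.3, 141.1]
tool_rot: [-3.14, -0.001, -1.077]
force: [-0.8, -1.0, 0.3]
width: 4.8
```

Run:
```python
from m import *
s=st(); im,d=get_image("wrist");c=calibration("wrist"); cv2.imwrite("pics/w3.png",im)
```

```text
t 6.5 tcp [558.2  11.3 141.1] rpy [-1.7992e+02 -6.0000e-02 -6.1730e+01] F [-0.8 -1.   0.3] w 4.8
```

View pics/w3.png

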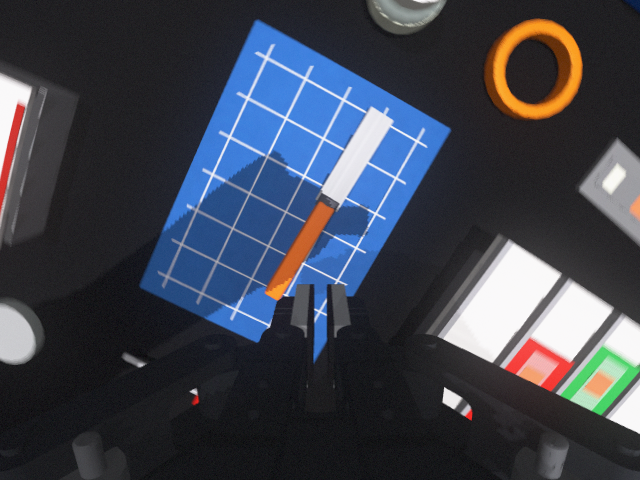

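Run:
```python
from m import *
im=cv2.imread("pics/w3.png"); c=calibration("wrist")
measure(im,c,[("orange",21)])
im,d=get_image("top"); measure(im,calibration("top"),[("orange",21)]); cv2.imwrite("pics/t3.png",im)
```

```text
orange 21 (534, 69) (array([734.4, -72.7]), array([70.4, 74.8]), 31.64)
orange 21 (299, 251) (array([529.1,  14.6]), array([13.3, 88.1]), 87.53)
orange 21 (248, 152) (array([760.4, 143.8]), array([47.1, 49.6]), 21.63)
orange 21 (342, 163) (array([740. , -82.4]), array([69.5, 53.3]), 46.91)
```

View pics/t3.png

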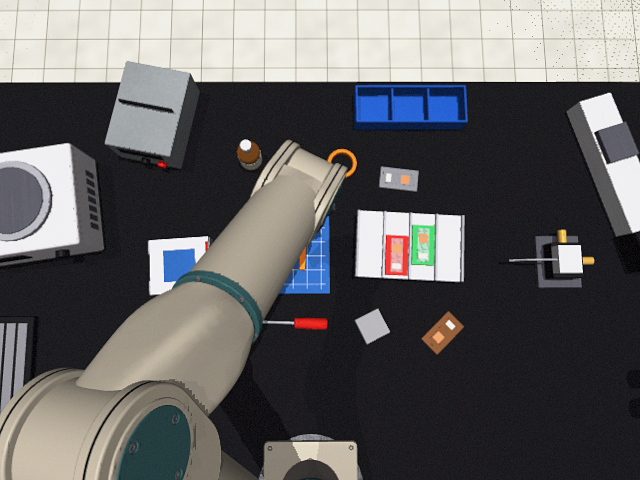

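Run:
```python
from m import *
s=st(); c=calibration("wrist")
tz=R(s).apply([0,0,1])
for k in (0,-19,-40): print(k,proj(c,[s["eef_pos"]+tz*k]))
im,d=get_image("wrist")
def w(u,v):
    z=d[v,u]; p=cv2.undistortPoints(np.array([[[u,v]]],float),c["K"],c["D"]).ravel()
    return np.round(c["R"].T@(np.array([p[0]*z,p[1]*z,z])-c["t"]),1)
for p in [(299,251),(312,225),(285,275),(357,150),(340,180),(200,250),(390,220),(307,292),(335,292),(320,292)]: print(p,w(*p))
```

```text
t 6.6 tcp [558.3  11.3 141. ] rpy [-1.7988e+02 -2.0000e-02 -6.2060e+01] F [ 0.3  0.5 -0.2] w 5.3
0 [[318.47584883 276.93020125]]
-19 [[318.33853835 292.45129946]]
-40 [[318.14818995 314.02719658]]
(299, 251) [530.3  14.4  19.7]
(312, 225) [554.2  15.1  21. ]
(285, 275) [507.1  15.2  20.2]
(357, 150) [620.6  11.3  13.2]
(340, 180) [594.4  11.8  13.2]
(200, 250) [486.5  87.5   2. ]
(390, 220) [584.2 -41.3   3.2]
(307, 292) [565.9  19.8 185.2]
(335, 292) [570.9  11.  186. ]
(320, 292) [500.6 -20.2   2.3]
```

Run:
```python
from m import *
s=st(); c=calibration("wrist")
im,d=get_image("wrist"); cv2.imwrite("pics/w4z.png",cv2.resize(im[250:400,230:410],None,fx=4,fy=4))
r=R(s)
for u in (302,336):
  for v in range(278,360,6):
    z=d[v,u]; p=cv2.undistortPoints(np.array([[[u,v]]],float),c["K"],c["D"]).ravel()
    X=c["R"].T@(np.array([p[0]*z,p[1]*z,z])-c["t"]); print(u,v,round(float(z),1),np.round(r.inv().apply(X-s["eef_pos"]),1))
```

```text
t 6.65 tcp [558.3  11.3 140.7] rpy [-1.799e+02 -2.000e-02 -6.226e+01] F [-0.1 -0.9  0.8] w 4.9
302 278 333.0 [-14.7  52.8 137.8]
302 284 147.0 [ -6.1 -11.3 -37.5]
302 290 142.0 [ -5.9 -11.  -42.8]
302 296 136.9 [ -5.7 -10.9 -48.1]
302 302 132.1 [ -5.4 -10.9 -53.1]
302 308 126.0 [ -5.2 -11.5 -59.2]
302 314 123.0 [ -5.  -11.  -62.5]
302 320 120.1 [ -4.9 -10.5 -65.6]
302 326 115.5 [ -4.7 -10.8 -70.3]
302 332 110.8 [ -4.5 -11.4 -75. ]
302 338 107.1 [ -4.3 -11.6 -78.8]
302 344 104.3 [ -4.2 -11.5 -81.8]
302 350 101.3 [ -4.  -11.5 -84.8]
302 356 101.8 [ -4.1  -9.7 -84.8]
336 278 333.9 [ 14.5  53.2 138.7]
336 284 147.5 [  6.8 -11.1 -37.1]
336 290 141.3 [  6.5 -11.2 -43.4]
336 296 136.3 [  6.3 -11.1 -48.6]
336 302 132.8 [  6.2 -10.6 -52.4]
336 308 127.5 [  5.9 -10.9 -57.9]
336 314 122.9 [  5.8 -11.  -62.5]
336 320 119.5 [  5.6 -10.7 -66.2]
336 326 116.2 [  5.5 -10.5 -69.7]
336 332 117.0 [  5.5  -8.3 -69.4]
336 338 115.4 [  5.4  -7.4 -71.3]
336 344 107.6 [  5.1  -9.7 -78.8]
336 350 106.5 [  5.1  -8.7 -80.2]
336 356 107.8 [  5.1  -6.4 -79.5]
```

View pics/w4z.png

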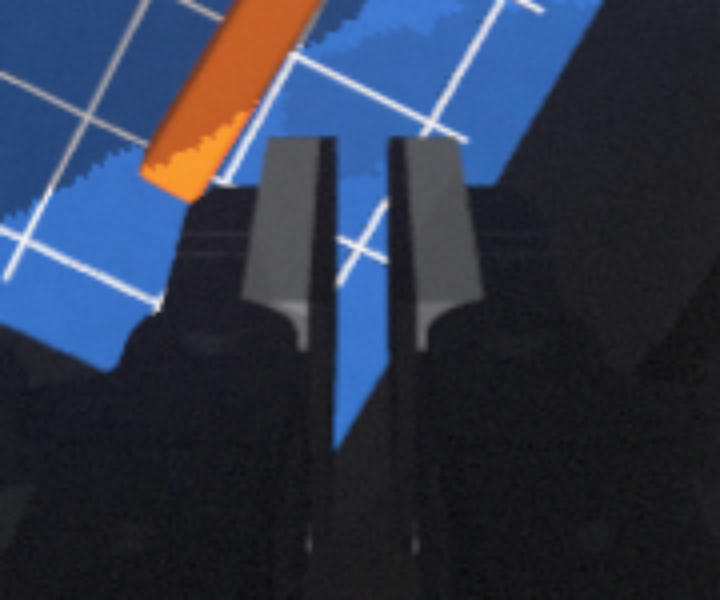

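The depth at the fingertips, pixels (302,284) and (336,284), shows the physical finger end about 36 mm behind the reported TCP. That explains why the grip closed above the handle. I'll re-open and measure the offset again before going down.

Call:
play_rows --targets '[{"slide": [0,0,0],"turn": [0,0,10.5],"hand": 30},{"slide": [0,0,0],"turn": [0,0,10.5],"hand": 30},{"slide": [0,0,0],"turn": [0,0,10.5],"hand": 30},{"slide": [0,0,0],"turn": [0,0,0],"hand": 30},{"slide": [0,0,50],"turn": [0,0,0],"hand": 30}]'

```text
clock: 7.32
eef_pos: [561.6, 11.3, 91.7]
tool_rot: [-3.133, -0.0, -1.63]
force: [1.1, 0.7, -1.0]
width: 29.8
```

Call:
play_rows --targets '[{"slide": [0,0,20],"turn": [0,0,0],"hand": 30},{"slide": [0,0,0],"turn": [0,0,0],"hand": 30}]'

```text
clock: 7.58
eef_pos: [557.0, 11.5, 68.4]
tool_rot: [3.139, -0.0, -1.632]
force: [0.1, 0.0, 0.2]
width: 30.1
```

```bash
cat >> h.py <<'E'
def cloud(c,d):
    v,u=np.mgrid[0:480,0:640]
    p=cv2.undistortPoints(np.stack([u,v],-1).reshape(-1,1,2).astype(float),c["K"],c["D"]).reshape(480,640,2)
    P=np.dstack([p[...,0]*d,p[...,1]*d,d])-c["t"]
    return P@c["R"]
E
python3 - <<'E'
from m import *
s=st(); c=calibration("wrist")
im,d=get_image("wrist"); cv2.imwrite("pics/w5.png",im)
X=cloud(c,d); T=R(s).inv().apply((X-s["eef_pos"]).reshape(-1,3)).reshape(480,640,3)
for u in (282,276,360,366):
  for v in range(262,330,8): print(u,v,np.round(T[v,u],1))
measure(im,c,[("orange",21)])
E
```

```text
t 7.58 tcp [557.   11.5  68.4] rpy [ 1.7985e+02 -1.0000e-02 -9.3530e+01] F [0.1 0.  0.2] w 30.1
282 262 [-24.1  13.8  65.7]
282 270 [-24.4  20.   67.6]
282 278 [-24.5  25.3  66.5]
282 286 [-24.7  31.2  67.2]
282 294 [-14.1  -6.4 -34.7]
282 302 [-14.1  -3.6 -35.9]
282 310 [-14.3   0.2 -35.1]
282 318 [-14.2   2.9 -36.7]
282 326 [-14.3   6.1 -37.2]
276 262 [-28.   13.9  65.9]
276 270 [-28.2  19.5  66.1]
276 278 [-28.3  24.7  64.9]
276 286 [-16.  -11.1 -37.9]
276 294 [-15.  -11.5 -46.6]
276 302 [-14.3 -11.5 -53.6]
276 310 [-14.3  -8.9 -54.3]
276 318 [-14.2  -6.5 -55.4]
276 326 [-14.1  -4.3 -57. ]
360 262 [26.8 14.1 66.1]
360 270 [26.8 19.1 64.9]
360 278 [27.1 25.1 66. ]
360 286 [ 15.9 -10.5 -36.7]
360 294 [ 15.4  -9.6 -42.3]
360 302 [ 15.6  -6.  -41.5]
360 310 [ 15.6  -2.9 -41.8]
360 318 [ 15.5  -0.8 -44.1]
360 326 [ 15.5   2.2 -44.7]
366 262 [30.7 14.1 66.3]
366 270 [30.9 19.7 66.4]
366 278 [31.2 25.7 67.5]
366 286 [ 17.9 -11.4 -39. ]
366 294 [ 17.1 -11.3 -46.4]
366 302 [ 16.3 -11.5 -53.6]
366 310 [ 15.5 -11.6 -60.2]
366 318 [ 15.5  -9.1 -60.7]
366 326 [ 15.5  -6.9 -62. ]
orange 21 (317, 289) (array([529.4,  14.5]), array([12.7, 87.8]), 86.68)
```

View pics/w5.png

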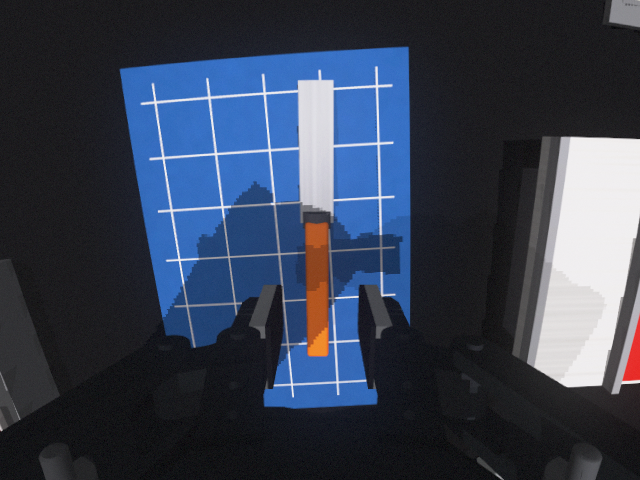

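The fingertips are confirmed about 35 mm behind the TCP, and the handle is centred between them. I'll go down in stages and watch the force.

Call:
play_rows --targets '[{"slide": [-1.5,0,40],"turn": [0,0,0],"hand": 30},{"slide": [0,0,30],"turn": [0,0,0],"hand": 30},{"slide": [0,0,10],"turn": [0,0,0],"hand": 30},{"slide": [0,0,0],"turn": [0,0,0],"hand": 30}]'

```text
clock: 8.12
eef_pos: [558.8, 12.7, -9.9]
tool_rot: [-3.14, -0.0, -1.633]
force: [-0.5, -0.4, 0.3]
width: 30.0
```

Call:
play_rows --targets '[{"slide": [0,0,6],"turn": [0,0,0],"hand": 30},{"slide": [0,0,6],"turn": [0,0,0],"hand": 30},{"slide": [0,0,2],"turn": [0,0,0],"hand": 30},{"slide": [0,0,0],"turn": [0,0,0],"hand": 30}]'

```text
clock: 8.62
eef_pos: [558.0, 13.1, -24.8]
tool_rot: [3.141, 0.0, -1.633]
force: [0.5, 0.4, -0.7]
width: 30.0
```

Call:
play_rows --targets '[{"slide": [0,0,3],"turn": [0,0,0],"hand": 30},{"slide": [0,0,0],"turn": [0,0,0],"hand": 5},{"slide": [0,0,0],"turn": [0,0,0],"hand": 5},{"slide": [0,0,0],"turn": [0,0,0],"hand": 5},{"slide": [0,0,0],"turn": [0,0,0],"hand": 5}]'

```text
clock: 9.25
eef_pos: [558.1, 13.0, -27.7]
tool_rot: [-3.142, -0.0, -1.633]
force: [-0.1, 1.0, 1.5]
width: 12.7
```

Call:
play_rows --targets '[{"slide": [0,0,-15],"turn": [0,0,0],"hand": 5},{"slide": [0,0,-40],"turn": [0,0,0],"hand": 5},{"slide": [0,0,-50],"turn": [0,0,0],"hand": 5},{"slide": [0,0,0],"turn": [0,0,-10.5],"hand": 5},{"slide": [0,0,0],"turn": [0,0,-10.5],"hand": 5}]'

```text
clock: 9.88
eef_pos: [558.5, 13.2, 78.9]
tool_rot: [-3.14, -0.001, -1.26]
force: [-0.4, -0.0, -1.4]
width: 12.3
```

Call:
play_rows --targets '[{"slide": [0,0,0],"turn": [0,0,-10.5],"hand": 5},{"slide": [0,0,0],"turn": [0,0,-10.5],"hand": 5},{"slide": [0,0,0],"turn": [0,0,-10.5],"hand": 5},{"slide": [0,0,0],"turn": [0,0,-10.5],"hand": 5},{"slide": [0,0,0],"turn": [0,0,-10.5],"hand": 5}]'

```text
clock: 10.5
eef_pos: [558.0, 12.7, 78.2]
tool_rot: [3.141, -0.001, -0.344]
force: [-0.1, -0.3, -0.9]
width: 12.5
```

Call:
play_rows --targets '[{"slide": [0,0,0],"turn": [0,0,-10.5],"hand": 5},{"slide": [0,0,0],"turn": [0,0,-10.5],"hand": 5},{"slide": [0,0,0],"turn": [0,0,-2.5],"hand": 5},{"slide": [0,0,0],"turn": [0,0,0],"hand": 5},{"slide": [0,0,0],"turn": [0,0,0],"hand": 5}]'

```text
clock: 11.12
eef_pos: [558.0, 13.0, 77.4]
tool_rot: [3.141, 0.0, 0.058]
force: [0.3, -0.6, -1.4]
width: 12.4
```

Run:
```python
from m import *
s=st(); print(s["qpos"].round(2)); c=calibration("wrist")
im,d=get_image("wrist"); cv2.imwrite("pics/w6.png",im)
im,d=get_image("scene"); cv2.imwrite("pics/s6.png",im)
```

```text
t 11.12 tcp [558.   13.   77.4] rpy [179.98   0.     3.35] F [ 0.3 -0.6 -1.4] w 12.4
[-0.26  0.68  0.28  1.89 -0.31  0.61  0.28]
```

View pics/w6.png

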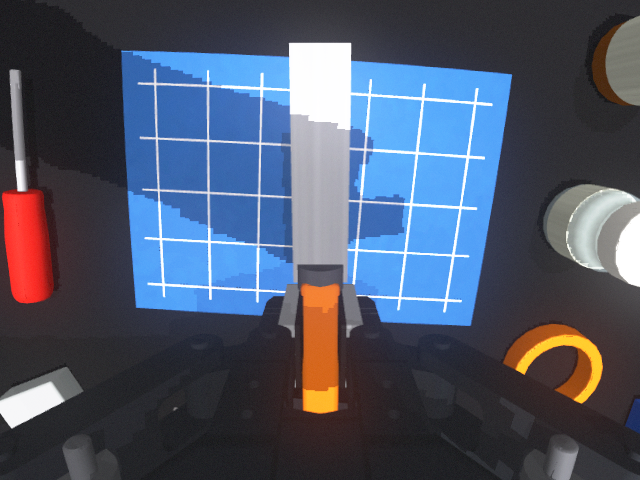

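View pics/s6.png

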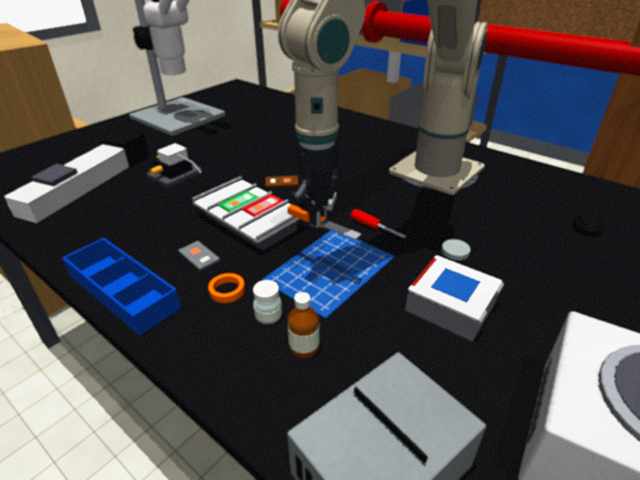

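The blade is held straight along tool -y, with its tip at (320,43) in the wrist view. Next I'll measure the tip in the tool frame.

Run:
```python
from m import *
s=st(); c=calibration("wrist")
im,d=get_image("wrist")
X=cloud(c,d); T=R(s).inv().apply((X-s["eef_pos"]).reshape(-1,3)).reshape(480,640,3)
for p in [(320,45),(320,48),(320,60),(300,60),(340,60),(320,150),(300,150),(340,150),(320,250),(320,310),(320,350)]: print(p,np.round(T[p[1],p[0]],1),np.round(X[p[1],p[0]],1))
```

```text
t 11.22 tcp [558.   13.1  77.3] rpy [1.7998e+02 1.0000e-02 3.3900e+00] F [-0.2 -0.5 -0.6] w 12.7
(320, 45) [   0.2  -65.3 -175.1] [554.3  78.3 252.3]
(320, 48) [  0.3 -92.8 -39.5] [552.7 105.8 116.8]
(320, 60) [  0.3 -89.  -40. ] [553.  102.  117.2]
(300, 60) [ -6.3 -89.2 -39.2] [546.4 101.8 116.4]
(340, 60) [  6.7 -89.  -40. ] [559.4 102.4 117.3]
(320, 150) [  0.2 -60.2 -40.8] [554.6  73.2 118. ]
(300, 150) [ -6.6 -60.2 -39.8] [547.8  72.8 117. ]
(340, 150) [  7.  -60.2 -39.4] [561.5  73.6 116.7]
(320, 250) [  0.2 -24.8 -40.2] [556.7  37.8 117.5]
(320, 310) [  0.1  -5.2 -48.9] [557.8  18.3 126.1]
(320, 350) [  0.1  11.4 -48.1] [558.8   1.7 125.4]
```

Run:
```python
from m import *
s=st(); to(s,[504,106,7],[180,0,3.55])
```

```text
t 11.28 tcp [558.   13.1  77.2] rpy [1.7999e+02 1.0000e-02 3.4100e+00] F [ 0.1  0.1 -1.6] w 12.5
slide [-48.3 -95.9  70.2] turn [ 0.01  0.01 -0.14]
```

Call:
play_rows --targets '[{"slide": [-24,-35,0],"turn": [0,0,0],"hand": 5},{"slide": [-24,-35,0],"turn": [0,0,0],"hand": 5},{"slide": [0,-20,35],"turn": [0,0,0],"hand": 5},{"slide": [0,-6,30],"turn": [0,0,0],"hand": 5},{"slide": [0,0,0],"turn": [0,0,0],"hand": 5}]'

```text
clock: 11.9
eef_pos: [502.5, 106.3, 10.7]
tool_rot: [3.141, 0.004, 0.061]
force: [-0.2, -0.2, -1.0]
width: 12.2
```

Run:
```python
from m import *
s=st(); c=calibration("wrist")
im,d=get_image("wrist"); cv2.imwrite("pics/w7.png",im)
X=cloud(c,d)
for p in [(320,52),(320,60),(320,150),(250,120),(400,120)]: print(p,np.round(X[p[1],p[0]],1))
measure(im,c,[("red",56)])
im,d=get_image("scene"); cv2.imwrite("pics/s7.png",cv2.resize(im[180:360,260:560],None,fx=2.6,fy=2.6))
```

```text
t 11.9 tcp [502.5 106.3  10.7] rpy [179.97   0.25   3.49] F [-0.2 -0.2 -1. ] w 12.2
(320, 52) [497.4 197.7  50.9]
(320, 60) [497.6 195.2  50.9]
(320, 150) [499.3 166.5  50.8]
(250, 120) [465.9 176.3  -1.5]
(400, 120) [ 5.352e+02  1.805e+02 -3.000e-01]
red 56 (57, 394) (array([394.3,  65.1]), array([30., 13.]), 33.38)
```

View pics/w7.png

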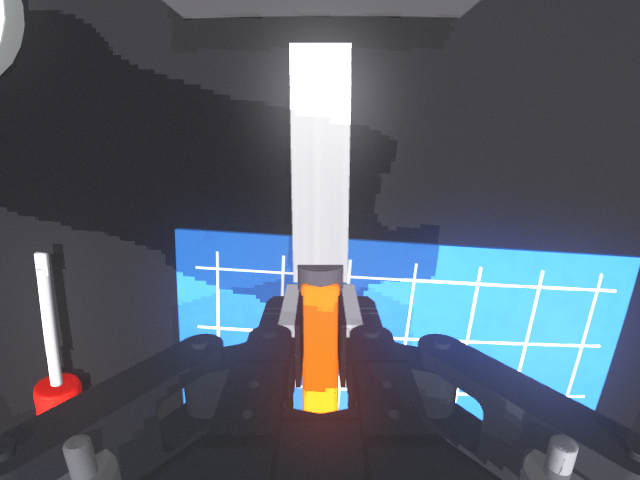

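View pics/s7.png

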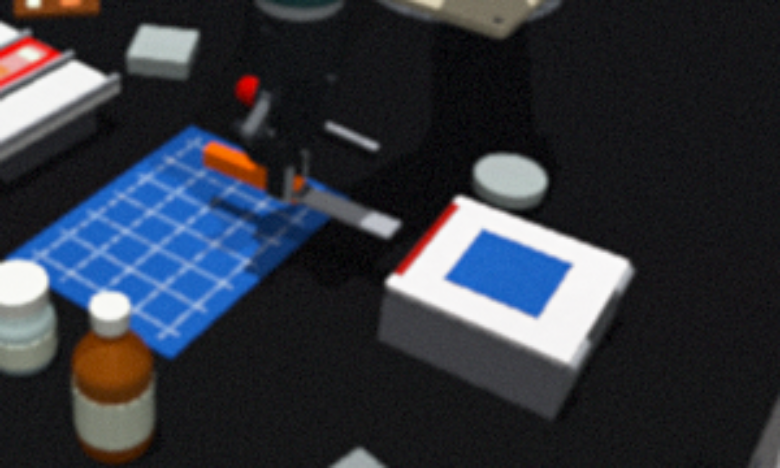

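Call:
play_rows --targets '[{"slide": [0,0,5],"turn": [0,0,0],"hand": 5},{"slide": [0,0,0],"turn": [0,0,0],"hand": 5},{"slide": [0,-12,0],"turn": [0,0,0],"hand": 5},{"slide": [0,-12,0],"turn": [0,0,0],"hand": 5}]'

```text
clock: 12.5
eef_pos: [503.0, 131.2, 7.5]
tool_rot: [-3.141, -0.0, 0.06]
force: [-0.1, 0.2, -1.1]
width: 12.4
```

Run:
```python
from m import *
s=st(); c=calibration("wrist")
im,d=get_image("wrist"); X=cloud(c,d)
for p in [(320,60),(320,150),(250,120)]: print(p,np.round(X[p[1],p[0]],1))
cv2.imwrite("pics/w8.png",im)
```

```text
t 12.5 tcp [503.  131.2   7.5] rpy [-1.7996e+02 -2.0000e-02  3.4500e+00] F [-0.1  0.2 -1.1] w 12.4
(320, 60) [497.9 220.   47.6]
(320, 150) [499.6 191.3  48.4]
(250, 120) [467.1 201.1  -0.8]
```

View pics/w8.png

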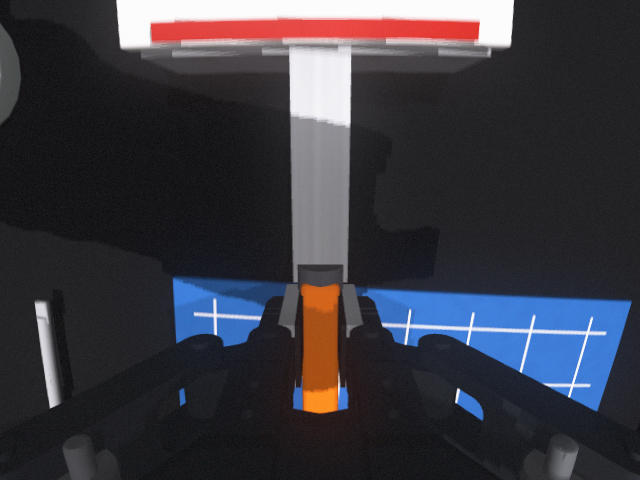

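Call:
play_rows --targets '[{"slide": [0,0,2.2],"turn": [0,0,0],"hand": 5},{"slide": [0,-8,0],"turn": [0,0,0],"hand": 5},{"slide": [0,-8,0],"turn": [0,0,0],"hand": 5},{"slide": [0,0,0],"turn": [0,0,0],"hand": 5}]'

```text
clock: 13.05
eef_pos: [501.8, 147.1, 5.0]
tool_rot: [-3.141, 0.0, 0.062]
force: [-0.4, -0.4, -0.9]
width: 12.2
```

No contact force, so the tip is inside the slot. I'll push it deeper.

Call:
play_rows --targets '[{"slide": [0,-12,0],"turn": [0,0,0],"hand": 5},{"slide": [0,-12,0],"turn": [0,0,0],"hand": 5},{"slide": [0,0,0],"turn": [0,0,0],"hand": 5}]'

```text
clock: 13.42
eef_pos: [500.2, 171.8, 5.0]
tool_rot: [-3.141, 0.0, 0.063]
force: [0.0, -0.7, -0.8]
width: 12.5
```

Run:
```python
from m import *
s=st(); c=calibration("wrist")
im,d=get_image("wrist"); cv2.imwrite("pics/w9.png",im)
im,d=get_image("scene"); cv2.imwrite("pics/s9.png",cv2.resize(im[180:360,260:560],None,fx=2.6,fy=2.6))
```

```text
t 13.43 tcp [500.2 171.8   5. ] rpy [-179.95    0.      3.6 ] F [ 0.  -0.7 -0.8] w 12.5
```

View pics/w9.png

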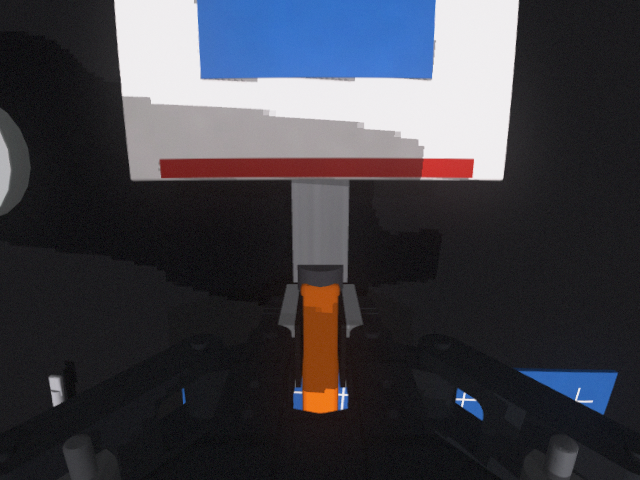

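View pics/s9.png

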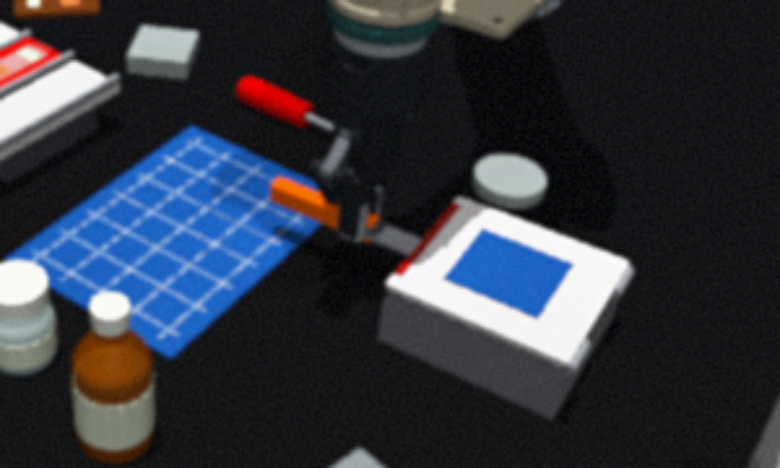

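The blade is about 40 mm under the lid edge. Now I'll lift.

Call:
play_rows --targets '[{"slide": [0,0,-8],"turn": [0,0,0],"hand": 5},{"slide": [0,0,-8],"turn": [0,0,0],"hand": 5},{"slide": [0,0,-10],"turn": [0,0,0],"hand": 5},{"slide": [0,0,-10],"turn": [0,0,0],"hand": 5},{"slide": [0,0,-10],"turn": [0,0,0],"hand": 5}]'

```text
clock: 14.15
eef_pos: [500.7, 169.7, 52.0]
tool_rot: [3.142, -0.0, 0.06]
force: [-0.3, 0.3, -3.5]
width: 12.4
```

Call:
play_rows --targets '[{"slide": [0,0,-10],"turn": [0,0,0],"hand": 5},{"slide": [0,0,-10],"turn": [0,0,0],"hand": 5},{"slide": [0,0,0],"turn": [0,0,0],"hand": 5}]'

```text
clock: 14.52
eef_pos: [501.2, 169.9, 72.1]
tool_rot: [-3.141, -0.002, 0.06]
force: [-0.2, -0.2, -0.8]
width: 12.3
```

Run:
```python
from m import *
s=st(); c=calibration("wrist")
im,d=get_image("wrist"); cv2.imwrite("pics/w10.png",im)
im,d=get_image("scene"); cv2.imwrite("pics/s10.png",cv2.resize(im[180:360,260:560],None,fx=2.6,fy=2.6))
```

```text
t 14.53 tcp [501.2 169.9  72.1] rpy [-1.7998e+02 -9.0000e-02  3.4300e+00] F [-0.2 -0.2 -0.8] w 12.3
```

View pics/w10.png

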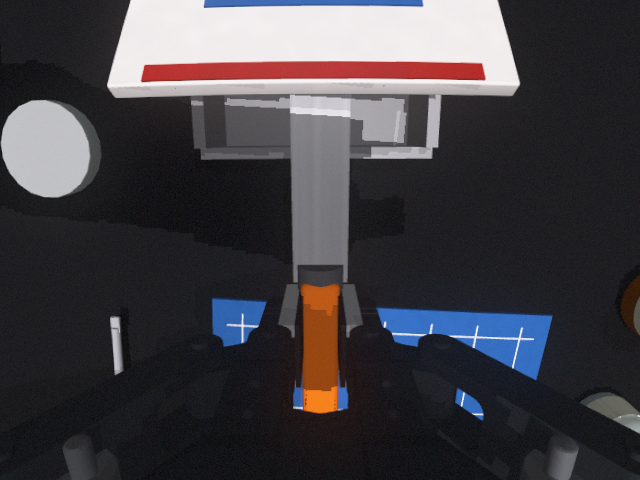

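View pics/s10.png

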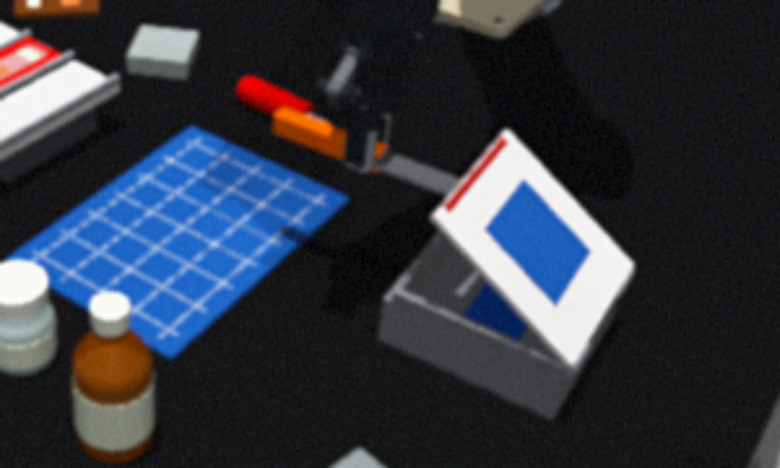

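The lid is open about 0.55 rad. I'll lower the blade lightly onto the front wall, so blade–case contact holds whichever part of the case is counted.

Call:
play_rows --targets '[{"slide": [0,0,30],"turn": [0,0,0],"hand": 5},{"slide": [0,0,30],"turn": [0,0,0],"hand": 5},{"slide": [0,0,5],"turn": [0,0,0],"hand": 5},{"slide": [0,0,2],"turn": [0,0,0],"hand": 5},{"slide": [0,0,0],"turn": [0,0,0],"hand": 5}]'

```text
clock: 15.25
eef_pos: [501.3, 170.0, 4.9]
tool_rot: [-3.141, -0.001, 0.06]
force: [-0.0, 1.1, -1.7]
width: 12.6
```

Call:
play_rows --targets '[{"slide": [0,0,1.5],"turn": [0,0,0],"hand": 5},{"slide": [0,0,0],"turn": [0,0,0],"hand": 5}]'

```text
clock: 15.5
eef_pos: [500.8, 170.1, 3.0]
tool_rot: [-3.141, -0.001, 0.06]
force: [-0.5, 0.4, -0.5]
width: 12.8
```

Call:
play_rows --targets '[{"slide": [0,0,1.5],"turn": [0,0,0],"hand": 5},{"slide": [0,0,0],"turn": [0,0,0],"hand": 5}]'

```text
clock: 15.75
eef_pos: [500.9, 170.0, 1.6]
tool_rot: [-3.141, -0.001, 0.06]
force: [-0.8, -0.3, 5.3]
width: 12.4
```

Call:
play_rows --targets '[{"slide": [0,0,0],"turn": [0,0,0],"hand": 5},{"slide": [0,0,-25],"turn": [0,0,0],"hand": 5},{"slide": [0,0,-25],"turn": [0,0,0],"hand": 5},{"slide": [0,0,-15],"turn": [0,0,0],"hand": 5},{"slide": [0,-6,-10],"turn": [0,0,0],"hand": 5}]'

```text
clock: 16.38
eef_pos: [500.3, 175.1, 76.5]
tool_rot: [3.141, -0.0, 0.059]
force: [1.3, -0.6, -1.8]
width: 12.7
```

Call:
play_rows --targets '[{"slide": [0,-6,-10],"turn": [0,0,0],"hand": 5},{"slide": [0,-6,-10],"turn": [0,0,0],"hand": 5},{"slide": [0,-6,-10],"turn": [0,0,0],"hand": 5},{"slide": [0,-6,-10],"turn": [0,0,0],"hand": 5},{"slide": [0,0,0],"turn": [0,0,0],"hand": 5}]'

```text
clock: 17.0
eef_pos: [499.2, 201.0, 117.0]
tool_rot: [-3.14, -0.002, 0.061]
force: [0.6, 0.1, -1.3]
width: 12.5
```

Run:
```python
from m import *
s=st()
im,d=get_image("wrist"); cv2.imwrite("pics/w11.png",im)
im,d=get_image("scene"); cv2.imwrite("pics/s11.png",cv2.resize(im[150:360,260:560],None,fx=2.6,fy=2.6))
```

```text
t 17.0 tcp [499.2 201.  117. ] rpy [-1.7993e+02 -9.0000e-02  3.5100e+00] F [ 0.6  0.1 -1.3] w 12.5
```

View pics/s11.png

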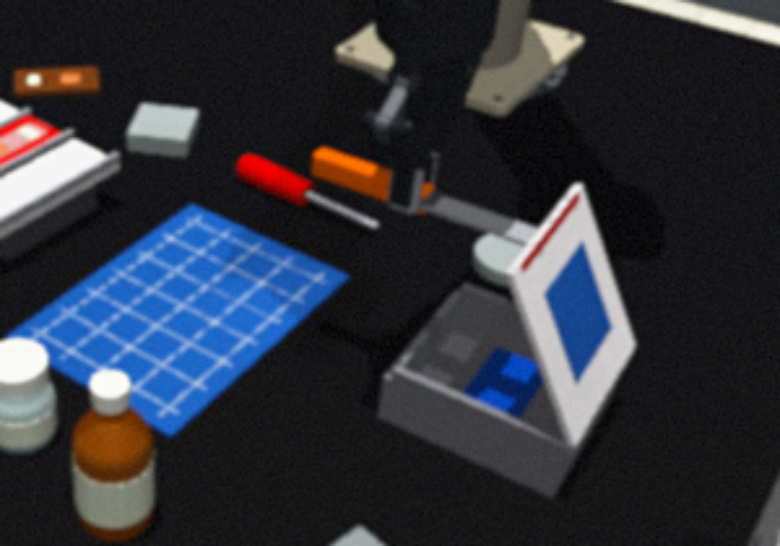

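The lid is at about 1 rad. I'll push it on with the blade.

Call:
play_rows --targets '[{"slide": [0,-10,0],"turn": [0,0,0],"hand": 5},{"slide": [0,-12,0],"turn": [0,0,0],"hand": 5},{"slide": [0,-12,0],"turn": [0,0,0],"hand": 5},{"slide": [0,-12,0],"turn": [0,0,0],"hand": 5},{"slide": [0,-10,0],"turn": [0,0,0],"hand": 5}]'

```text
clock: 17.73
eef_pos: [495.2, 256.9, 116.1]
tool_rot: [-3.141, 0.0, 0.061]
force: [0.4, -2.1, 0.6]
width: 12.3
```

Call:
play_rows --targets '[{"slide": [0,-8,0],"turn": [0,0,0],"hand": 5},{"slide": [0,-7,0],"turn": [0,0,0],"hand": 5},{"slide": [0,0,0],"turn": [0,0,0],"hand": 5}]'

```text
clock: 18.1
eef_pos: [494.2, 271.7, 116.0]
tool_rot: [-3.141, 0.0, 0.061]
force: [-0.3, 0.1, -0.4]
width: 12.5
```

Run:
```python
from m import *
s=st()
im,d=get_image("wrist"); cv2.imwrite("pics/w12.png",im)
im,d=get_image("scene"); cv2.imwrite("pics/s12.png",cv2.resize(im[150:360,260:560],None,fx=2.6,fy=2.6))
```

```text
t 18.1 tcp [494.2 271.7 116. ] rpy [-1.7996e+02  1.0000e-02  3.5000e+00] F [-0.3  0.1 -0.4] w 12.5
```

View pics/s12.png

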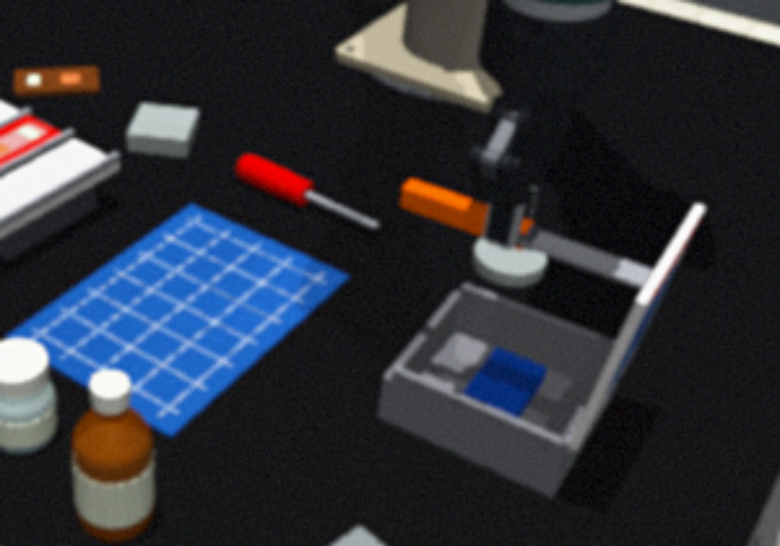

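View pics/w12.png

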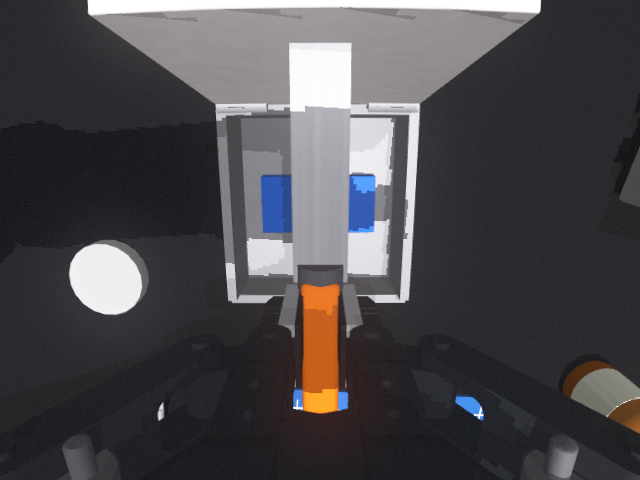

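The lid is past vertical. I'll bring the blade back to the mat.

Call:
play_rows --targets '[{"slide": [0,40,0],"turn": [0,0,0],"hand": 5},{"slide": [0,60,0],"turn": [0,0,0],"hand": 5},{"slide": [10,60,0],"turn": [0,0,0],"hand": 5},{"slide": [15,50,0],"turn": [0,0,0],"hand": 5},{"slide": [10,30,0],"turn": [0,0,0],"hand": 5}]'

```text
clock: 18.82
eef_pos: [544.6, 29.4, 116.5]
tool_rot: [3.141, -0.001, 0.056]
force: [0.9, 1.1, -0.6]
width: 12.9
```

Run:
```python
from m import *
s=st(); to(s,[545,30,-27])
```

```text
t 18.82 tcp [544.6  29.4 116.5] rpy [ 1.7994e+02 -7.0000e-02  3.1900e+00] F [ 0.9  1.1 -0.6] w 12.9
slide [  0.3  -0.7 143.5] turn None
```

Call:
play_rows --targets '[{"slide": [0,0,50],"turn": [0,0,0],"hand": 5},{"slide": [0,0,50],"turn": [0,0,0],"hand": 5},{"slide": [0,0,30],"turn": [0,0,0],"hand": 5},{"slide": [0,0,8],"turn": [0,0,0],"hand": 5},{"slide": [0,0,0],"turn": [0,0,0],"hand": 5}]'

```text
clock: 19.45
eef_pos: [544.2, 32.9, -21.6]
tool_rot: [3.141, -0.0, 0.06]
force: [0.4, -1.2, -1.0]
width: 12.2
```

Call:
play_rows --targets '[{"slide": [0,0,3],"turn": [0,0,0],"hand": 5},{"slide": [0,0,1.5],"turn": [0,0,0],"hand": 5},{"slide": [0,0,0],"turn": [0,0,0],"hand": 5}]'

```text
clock: 19.82
eef_pos: [544.2, 33.4, -25.9]
tool_rot: [-3.141, -0.001, 0.06]
force: [-0.7, -0.5, -0.8]
width: 12.4
```

Call:
play_rows --targets '[{"slide": [0,0,1.2],"turn": [0,0,0],"hand": 5},{"slide": [0,0,0],"turn": [0,0,0],"hand": 5}]'

```text
clock: 20.08
eef_pos: [543.8, 33.3, -27.6]
tool_rot: [-3.142, 0.0, 0.06]
force: [-0.0, 0.5, -1.5]
width: 12.4
```

Call:
play_rows --targets '[{"slide": [0,0,0.7],"turn": [0,0,0],"hand": 5},{"slide": [0,0,0],"turn": [0,0,0],"hand": 30},{"slide": [0,0,0],"turn": [0,0,0],"hand": 30},{"slide": [0,0,0],"turn": [0,0,0],"hand": 30},{"slide": [0,0,-40],"turn": [0,0,0],"hand": 30}]'

```text
clock: 20.7
eef_pos: [541.4, 33.1, 9.8]
tool_rot: [-3.142, 0.006, 0.06]
force: [1.3, 0.8, 1.0]
width: 30.1
```

Call:
play_rows --targets '[{"slide": [0,0,-60],"turn": [0,0,0],"hand": 30},{"slide": [0,0,-60],"turn": [0,0,0],"hand": 30},{"slide": [0,0,-40],"turn": [0,0,0],"hand": 30},{"slide": [0,0,0],"turn": [0,0,0],"hand": 5},{"slide": [0,0,0],"turn": [0,0,0],"hand": 5}]'

```text
clock: 21.32
eef_pos: [543.0, 33.5, 171.0]
tool_rot: [-3.141, 0.001, 0.06]
force: [-0.2, 0.2, -0.3]
width: 4.9
```

Run:
```python
from m import *
s=st()
im,d=get_image("wrist"); cv2.imwrite("pics/w13.png",im)
c=calibration("wrist"); measure(im,c,[("orange",21),("blue",20)])
im,d=get_image("scene"); cv2.imwrite("pics/s13.png",cv2.resize(im[150:360,180:520],None,fx=2.3,fy=2.3))
```

```text
t 21.32 tcp [543.   33.5 171. ] rpy [-1.7998e+02  7.0000e-02  3.4500e+00] F [-0.2  0.2 -0.3] w 4.9
orange 21 (613, 101) (array([778.1, 146.2]), array([58. , 43.1]), 78.95)
orange 21 (513, 340) (array([739.7, -82.2]), array([50.9, 33.1]), 49.35)
orange 21 (502, 330) (array([711.8, -61.5]), array([66.4, 36.8]), 56.22)
orange 21 (625, 121) (array([800.2, 125.7]), array([34. , 15.9]), 61.37)
blue 20 (402, 203) (array([606.1,  40.8]), array([162.3, 114.1]), 89.99)
blue 20 (253, 195) (array([486.5,  41.1]), array([104.7, 162.2]), 0.16)
blue 20 (603, 397) (array([ 864.2, -131.8]), array([ 71.1, 130.3]), 65.87)
blue 20 (237, 144) (array([470.8,  87.9]), array([29.1, 29.1]), 0.23)
blue 20 (275, 145) (array([501.9,  87.9]), array([29.4, 29.1]), 89.86)
blue 20 (352, 150) (array([564.5,  87.9]), array([28.9, 29.2]), 0.34)
blue 20 (389, 153) (array([596. ,  87.9]), array([29.1, 28.7]), 89.95)
blue 20 (274, 184) (array([501.9,  56.5]), array([29.2, 29.1]), 0.39)
blue 20 (426, 155) (array([627. ,  87.7]), array([28.5, 29.1]), 89.65)
blue 20 (236, 181) (array([470.7,  56.6]), array([29.4, 28.9]), 89
[... 500 characters left out ...]
blue 20 (417, 229) (array([626.9,  24.9]), array([28.7, 28.3]), 89.93)
blue 20 (271, 255) (array([501.8,  -6.2]), array([28.3, 29. ]), 0.82)
blue 20 (378, 261) (array([595.7,  -6.3]), array([28.6, 28.7]), 0.1)
blue 20 (236, 253) (array([470.5,  -6.2]), array([28.9, 27.7]), 89.72)
blue 20 (413, 263) (array([626.9,  -5.9]), array([28.4, 28.7]), 0.04)
blue 20 (345, 259) (array([565.7,  -6.4]), array([25.7, 28.7]), 0.58)
blue 20 (301, 257) (array([528. ,  -6.1]), array([19.5, 28.6]), 3.06)
blue 20 (302, 222) (array([527.4,  25.4]), array([17.3, 29. ]), 3.07)
blue 20 (302, 186) (array([526.1,  56.3]), array([15.2, 29.3]), 2.41)
blue 20 (302, 147) (array([524.1,  87.7]), array([10.7, 29. ]), 2.97)
```

View pics/w13.png

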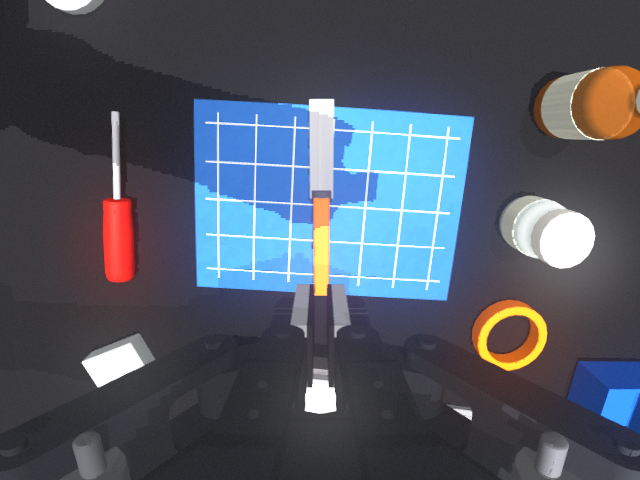

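View pics/s13.png

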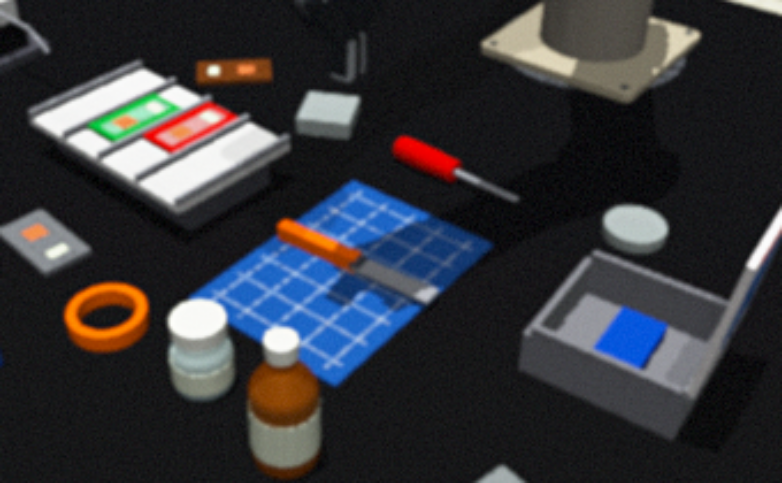

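The blade lies flat on the mat. Next are the carriers, turning to yaw about -93.4° and going to the tray.

Call:
play_rows --targets '[{"slide": [0,0,0],"turn": [0,0,10.5],"hand": 0},{"slide": [0,0,0],"turn": [0,0,10.5],"hand": 0},{"slide": [0,0,0],"turn": [0,0,10.5],"hand": 0},{"slide": [0,0,0],"turn": [0,0,10.5],"hand": 0},{"slide": [0,0,0],"turn": [0,0,10.5],"hand": 0}]'

```text
clock: 22.05
eef_pos: [542.9, 33.1, 170.2]
tool_rot: [3.139, 0.001, -0.862]
force: [-0.6, 0.6, -0.7]
width: -0.1
```

Call:
play_rows --targets '[{"slide": [0,0,0],"turn": [0,0,10.5],"hand": 0},{"slide": [0,0,0],"turn": [0,0,10.5],"hand": 0},{"slide": [0,0,0],"turn": [0,0,10.5],"hand": 0},{"slide": [0,0,0],"turn": [0,0,10.5],"hand": 0},{"slide": [0,0,0],"turn": [0,0,2.3],"hand": 0}]'

```text
clock: 22.68
eef_pos: [543.0, 33.1, 170.3]
tool_rot: [3.139, -0.002, -1.63]
force: [-0.3, -0.4, -0.3]
width: -0.2
```

Run:
```python
from m import *
s=st(); to(s,[500,-215,170],[180,0,-93.35])
```

```text
t 22.68 tcp [543.   33.1 170.3] rpy [ 1.7985e+02 -9.0000e-02 -9.3380e+01] F [-0.3 -0.4 -0.3] w -0.2
slide [250.2  28.3   0.7] turn [ 0.15 -0.09 -0.03]
```

Call:
play_rows --targets '[{"slide": [55,6,0],"turn": [0,0,0],"hand": 0},{"slide": [55,6,0],"turn": [0,0,0],"hand": 0},{"slide": [55,6,0],"turn": [0,0,0],"hand": 0},{"slide": [55,6,0],"turn": [0,0,0],"hand": 0},{"slide": [30,4,0],"turn": [0,0,0],"hand": 0}]'

```text
clock: 23.3
eef_pos: [499.7, -218.3, 171.4]
tool_rot: [3.141, -0.001, -1.631]
force: [0.1, -0.7, 0.9]
width: -0.1
```

Call:
play_rows --targets '[{"slide": [0,0,0],"turn": [0,0,0],"hand": 0},{"slide": [0,0,0],"turn": [0,0,0],"hand": 0}]'

```text
clock: 23.55
eef_pos: [501.1, -213.6, 171.0]
tool_rot: [3.14, 0.001, -1.628]
force: [-0.5, 0.8, 0.3]
width: -0.0
```

Run:
```python
from m import *
s=st(); print(s["qpos"].round(2))
c=calibration("wrist"); im,d=get_image("wrist"); cv2.imwrite("pics/w14.png",im)
measure(im,c,[("red",59),("green",59),("white",53)])
```

```text
t 23.55 tcp [ 501.1 -213.6  171. ] rpy [ 1.7993e+02  8.0000e-02 -9.3260e+01] F [-0.5  0.8  0.3] w -0.0
[-0.17  0.65  0.84  1.86 -0.61  0.91 -0.67]
red 59 (295, 206) (array([ 515.3, -196.5]), array([47.6, 86.8]), 86.79)
red 59 (117, 362) (array([390.3, -31. ]), array([74.9, 25.9]), 88.38)
green 59 (374, 172) (array([ 537.3, -255.2]), array([48.5, 86.3]), 86.64)
white 53 (447, 173) (array([ 530.2, -310.8]), array([ 55.6, 149.1]), 86.67)
white 53 (219, 171) (array([ 541.5, -142.4]), array([ 56.2, 145.5]), 86.71)
white 53 (334, 145) (array([ 557.6, -227.6]), array([109.9, 104.3]), 86.74)
white 53 (56, 99) (array([605.4, -19.5]), array([87.5, 83.8]), 88.13)
white 53 (371, 251) (array([ 476.8, -252.8]), array([50.4, 30.1]), 87.96)
white 53 (177, 168) (array([ 547. , -109.1]), array([  5. , 139.3]), 86.76)
white 53 (489, 174) (array([ 528.6, -344.7]), array([  4.9, 148.6]), 86.69)
white 53 (372, 207) (array([ 512. , -254.6]), array([21.2, 11.6]), 86.77)
white 53 (16, 187) (array([545.5,  28.6]), array([17.6, 29.1]), 5.0)
white 53 (296, 240) (array([ 489.3, -194.6]), array([18.9, 10.5]), 86.67)
white 53 (299, 266) (array([ 467.4, -195. ]), array([48.6,  3.4]), 86.72)
white 53 (257, 339) (array([ 403. , -154.2]), array([ 8.9, 20.7]), 25.48)
```

View pics/w14.png

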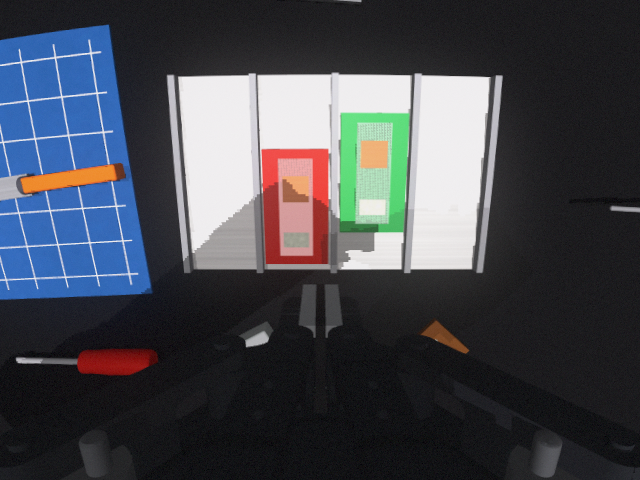

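Run:
```python
from m import *
for i in range(2):
    s=st()
    c=calibration("wrist"); im,d=get_image("wrist")
    measure(im,c,[("red",59),("green",59)])
c=calibration("top"); im,d=get_image("top"); measure(im,c,[("green",59),("red",59)])
```

```text
t 23.6 tcp [ 501.4 -213.1  171.1] rpy [ 1.7994e+02  8.0000e-02 -9.3210e+01] F [ 0.5 -0.4  0.1] w 0.2
red 59 (296, 207) (array([ 515.1, -196.6]), array([47.8, 86.1]), 86.76)
red 59 (118, 362) (array([390.3, -30.9]), array([74.7, 25.9]), 88.4)
green 59 (375, 173) (array([ 536.9, -255.3]), array([48.6, 86.5]), 86.76)
t 23.65 tcp [ 501.5 -213.   171.2] rpy [ 1.7995e+02  7.0000e-02 -9.3190e+01] F [0.2 0.2 0.3] w 0.1
red 59 (296, 207) (array([ 515.3, -196.6]), array([47.8, 86.1]), 86.79)
red 59 (118, 362) (array([390.4, -30.9]), array([74.9, 25.9]), 88.4)
green 59 (375, 173) (array([ 537.1, -255.3]), array([48.6, 86.6]), 86.78)
```

Run:
```python
from m import *
s=st(); c=calibration("wrist"); im,d=get_image("wrist"); X=cloud(c,d)
for p in [(219,120),(450,120),(296,180),(375,140),(575,130),(150,110),(60,150),(296,120)]: print(p,np.round(np.median(X[p[1]-3:p[1]+4,p[0]-3:p[0]+4].reshape(-1,3),0),1))
H,S,V=cv2.split(cv2.cvtColor(im,cv2.COLOR_BGR2HSV))
for nm,m in (("green",(H>45)&(H<80)&(S>100)&(V>60)),("red",((H<5)|(H>172))&(S>150)&(V>60))):
    b=[q for q in blobs(m,500) if 250<q[:,0,0].mean()<420][0]
    mm=np.zeros((480,640),np.uint8); cv2.drawContours(mm,[b],-1,1,-1); P=X[mm>0]
    print(nm,np.median(P[:,2]),cv2.minAreaRect(P[:,:2].astype(np.float32)), (P.min(0)+P.max(0))/2)
c=calibration("top"); im,d=get_image("top"); X=cloud(c,d); cv2.imwrite("pics/t14.png",im)
for p in [(370,240),(448,247),(160,250)]: print("top",p,np.round(np.median(X[p[1]-3:p[1]+4,p[0]-3:p[0]+4].reshape(-1,3),0),1))
```

```text
t 23.75 tcp [ 501.6 -213.3  171.4] rpy [ 1.7998e+02  4.0000e-02 -9.3200e+01] F [-0.7  0.1 -0.1] w -0.0
(219, 120) [ 583.5 -142.6   44.6]
(450, 120) [ 573.9 -316.2   44.3]
(296, 180) [ 535.7 -197.6   50.8]
(375, 140) [ 562.  -258.1   51. ]
(575, 130) [ 5.624e+02 -4.455e+02 -5.000e-01]
(150, 110) [598.7 -71.8  -0.8]
(60, 150) [571.4  16.    2. ]
(296, 120) [ 579.8 -200.4   44.5]
green 50.57089641824792 ((536.308837890625, -249.31072998046875), (65.86007690429688, 89.74646759033203), 87.4587631225586) [ 536.06693528 -250.85442601  194.67440323]
red 50.50618582921433 ((518.9193115234375, -196.2635955810547), (49.4227180480957, 99.98649597167969), 86.68463897705078) [ 517.91097987 -196.09058005  196.81504698]
top (370, 240) [ 547.  -136.6   45. ]
top (448, 247) [ 459.6 -125.5  676.8]
top (160, 250) [530.8 349.5   6.1]
```

The deck top is actually at 45 mm, so the carrier tops are at 51. I'll measure again with that height.

Run:
```python
from m import *
c=calibration("top"); im=cv2.imread("pics/top0.png"); print("top"); measure(im,c,[("red",51),("green",51),("white",45)])
c=calibration("wrist"); im,d=get_image("wrist"); print("wrist"); measure(im,c,[("red",51),("green",51),("white",45)])
```

```text
top
red 51 (397, 255) (array([ 512.1, -194.1]), array([50.2, 88.3]), 86.51)
red 51 (311, 323) (array([362.9,  -0.7]), array([72.6, 26. ]), 89.64)
green 51 (423, 245) (array([ 535., -255.]), array([49.8, 88.7]), 88.06)
white 45 (320, 78) (array([941.6, -31.2]), array([1555.9,  389.5]), 89.93)
white 45 (40, 199) (array([648.1, 625.6]), array([238.9, 179.1]), 8.45)
white 45 (179, 265) (array([492.4, 294.9]), array([124.2, 133.8]), 3.55)
white 45 (610, 163) (array([ 729.6, -726. ]), array([328.7,  80.9]), 17.06)
white 45 (382, 244) (array([ 538. , -163.6]), array([116.8, 151.5]), 86.66)
white 45 (310, 461) (array([73.1,  3.1]), array([202.5,  75.5]), 89.49)
white 45 (448, 248) (array([ 529.3, -311.8]), array([ 56.5, 151.3]), 87.32)
white 45 (399, 179) (array([ 689.7, -205.7]), array([85.4, 46.5]), 82.98)
white 45 (373, 326) (array([ 355.9, -136.9]), array([57.3, 56.8]), 25.75)
white 45 (422, 247) (array([ 532.6, -252.2]), array([ 56., 151.]), 86.7)
white 45 (570, 259) (array([ 502.5, -588.6]), array([52.7, 61.3]), 89.7)
white 45 (8, 364) (array([278.6, 661.3]), array([ 18. , 170.8]), 89.
[... 699 characters left out ...]
.4]), array([ 57.7, 150.6]), 86.74)
white 45 (334, 146) (array([ 557. , -228.2]), array([113.2, 107.5]), 86.9)
white 45 (371, 251) (array([ 474.2, -254.1]), array([51.5, 30.6]), 86.59)
white 45 (489, 175) (array([ 527.2, -348.2]), array([  5.1, 153.1]), 86.65)
white 45 (178, 168) (array([ 546.5, -106.2]), array([  5.1, 142.6]), 86.65)
white 45 (372, 208) (array([ 509.6, -255.6]), array([21.5, 12.8]), 86.8)
white 45 (16, 189) (array([543.7,  35.3]), array([21.4, 29.9]), 6.0)
white 45 (296, 240) (array([ 487.1, -194.2]), array([19.5, 11.7]), 86.67)
white 45 (299, 267) (array([ 464.5, -194.5]), array([50.1,  4.3]), 86.72)
white 45 (257, 339) (array([ 398.4, -152.5]), array([ 8.7, 20.8]), 25.48)
```

Run:
```python
from m import *
s=st(); to(s,[576,-198.6,11],[180,0,-93.3])
```

```text
t 23.9 tcp [ 501.5 -213.9  171.7] rpy [ 1.800e+02  1.000e-02 -9.327e+01] F [ 0.6  0.2 -0.6] w 0.3
slide [-19.5 -73.5 160.6] turn [0.   0.01 0.03]
```

Call:
play_rows --targets '[{"slide": [-10,-37,0],"turn": [0,0,0],"hand": 0},{"slide": [-10,-37,0],"turn": [0,0,0],"hand": 0},{"slide": [0,0,60],"turn": [0,0,0],"hand": 0},{"slide": [0,0,60],"turn": [0,0,0],"hand": 0},{"slide": [0,0,0],"turn": [0,0,0],"hand": 0}]'

```text
clock: 24.52
eef_pos: [572.9, -196.8, 47.8]
tool_rot: [3.133, 0.003, -1.629]
force: [0.0, 0.8, 0.4]
width: -0.4
```

Run:
```python
from m import *
s=st(); to(s,[576,-198.6,11],[180,0,-93.3])
c=calibration("wrist"); im,d=get_image("wrist"); cv2.imwrite("pics/w15.png",im)
X=cloud(c,d); T=R(s).inv().apply((X-s["eef_pos"]).reshape(-1,3)).reshape(480,640,3)
for p in [(312,288),(328,288),(312,292),(328,292)]: print(p,T[p[1],p[0]].round(1),X[p[1],p[0]].round(1))
```

```text
t 24.52 tcp [ 572.9 -196.8   47.8] rpy [179.5    0.18 -93.34] F [0.  0.8 0.4] w -0.4
slide [ 1.8 -3.5 36.7] turn [ 0.5   0.18 -0.04]
(312, 288) [ -2.3 -11.5 -40.9] [ 584.9 -195.3   88.6]
(328, 288) [  3.6 -10.9 -39.4] [ 583.9 -201.2   87.1]
(312, 292) [ -2.3 -11.  -43.6] [ 584.4 -195.3   91.3]
(328, 292) [  3.5 -11.3 -44.3] [ 584.4 -201.1   91.9]
```

View pics/w15.png

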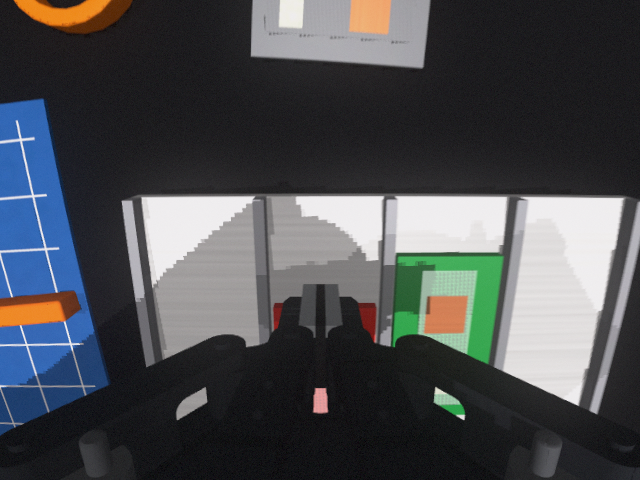

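Call:
play_rows --targets '[{"slide": [1,-6,20],"turn": [0,0,0],"hand": 0},{"slide": [0,0,12],"turn": [0,0,0],"hand": 0},{"slide": [0,0,3],"turn": [0,0,0],"hand": 0},{"slide": [0,0,0],"turn": [0,0,0],"hand": 0}]'

```text
clock: 25.08
eef_pos: [582.3, -200.5, 17.0]
tool_rot: [-3.141, -0.0, -1.629]
force: [-0.6, 0.2, 0.1]
width: 0.1
```

Run:
```python
from m import *
s=st(); 
c=calibration("wrist"); im,d=get_image("wrist"); cv2.imwrite("pics/w16.png",im)
X=cloud(c,d)
for p in [(312,288),(328,288),(320,250),(280,290)]: print(p,X[p[1],p[0]].round(1))
im,d=get_image("scene"); cv2.imwrite("pics/s16.png",cv2.resize(im[130:290,160:380],None,fx=3.5,fy=3.5))
```

```text
t 25.07 tcp [ 582.3 -200.5   17. ] rpy [-179.98   -0.    -93.36] F [-0.6  0.2  0.1] w 0.1
(312, 288) [ 593.8 -198.9   57.9]
(328, 288) [ 593.2 -204.8   57.3]
(320, 250) [ 604.4 -202.5   45. ]
(280, 290) [ 588.1 -185.1   44. ]
```

View pics/w16.png

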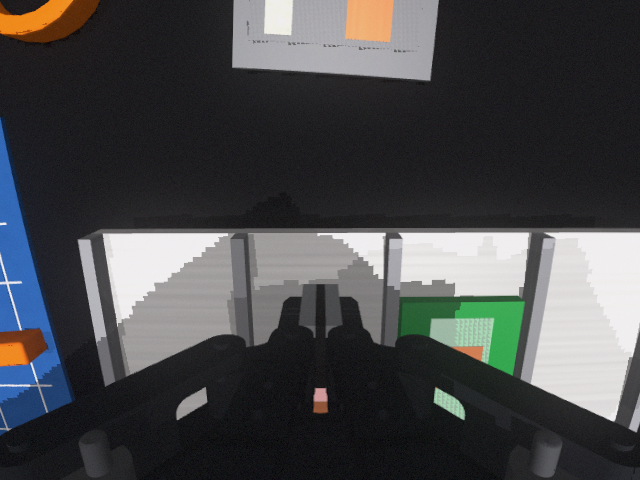

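View pics/s16.png

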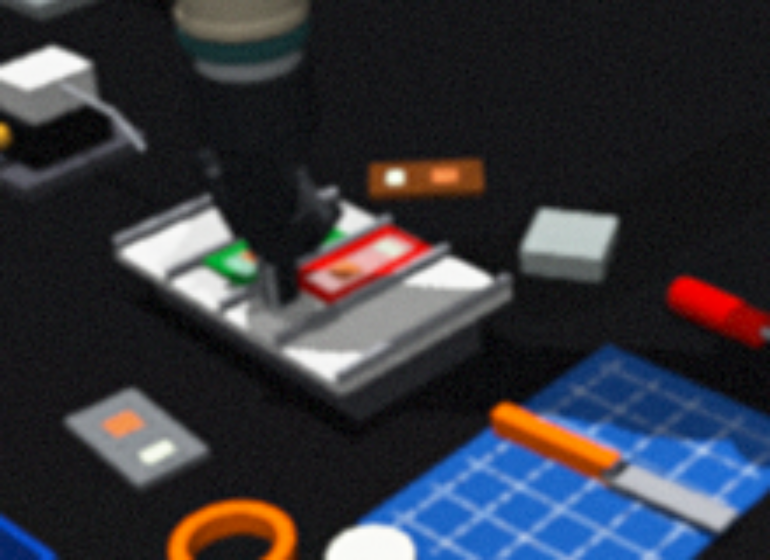

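Call:
play_rows --targets '[{"slide": [0,0,4],"turn": [0,0,0],"hand": 0},{"slide": [0,0,2.5],"turn": [0,0,0],"hand": 0},{"slide": [0,0,0],"turn": [0,0,0],"hand": 0}]'

```text
clock: 25.55
eef_pos: [582.5, -200.5, 12.1]
tool_rot: [-3.14, 0.001, -1.63]
force: [-3.7, 2.7, 14.0]
width: -0.2
```

Call:
play_rows --targets '[{"slide": [0,8,0],"turn": [0,0,0],"hand": 0},{"slide": [0,8,0],"turn": [0,0,0],"hand": 0},{"slide": [0,8,0],"turn": [0,0,0],"hand": 0},{"slide": [0,8,0],"turn": [0,0,0],"hand": 0}]'

```text
clock: 26.05
eef_pos: [554.5, -200.0, 12.1]
tool_rot: [-3.133, -0.003, -1.629]
force: [5.4, 0.4, 6.4]
width: -0.2
```

Run:
```python
from m import *
s=st(); 
im,d=get_image("scene"); cv2.imwrite("pics/s17.png",cv2.resize(im[130:290,160:380],None,fx=3.5,fy=3.5))
```

```text
t 26.05 tcp [ 554.5 -200.    12.1] rpy [-1.7953e+02 -1.5000e-01 -9.3340e+01] F [5.4 0.4 6.4] w -0.2
```

View pics/s17.png

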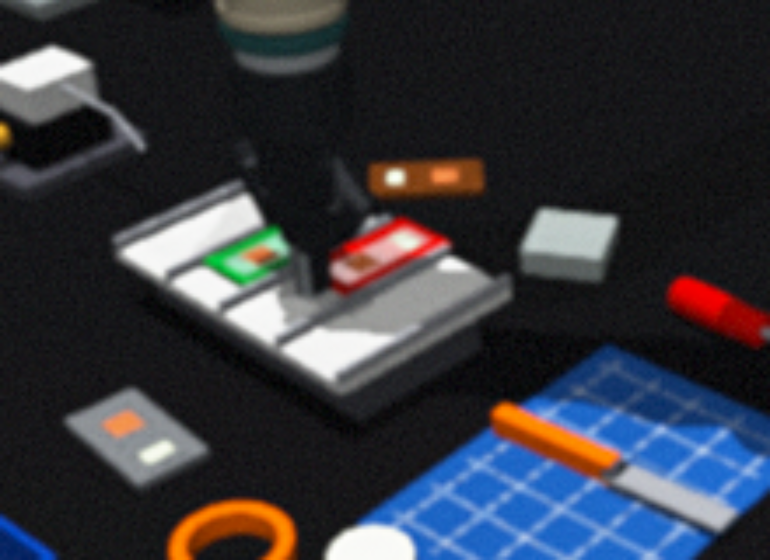

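It slides. The tips touched the deck at TCP z=12, so the tip offset is about 33 mm. I'll ease up 2 mm and keep pushing.

Call:
play_rows --targets '[{"slide": [0,0,-2],"turn": [0,0,0],"hand": 0},{"slide": [-0.5,8,0],"turn": [0,0,0],"hand": 0},{"slide": [-0.5,8,0],"turn": [0,0,0],"hand": 0},{"slide": [0,8,0],"turn": [0,0,0],"hand": 0},{"slide": [0,0,0],"turn": [0,0,0],"hand": 0}]'

```text
clock: 26.72
eef_pos: [524.3, -195.9, 12.1]
tool_rot: [3.139, 0.001, -1.63]
force: [-1.8, 0.4, 5.3]
width: 0.1
```

Run:
```python
from m import *
s=st(); 
im,d=get_image("scene"); cv2.imwrite("pics/s18.png",cv2.resize(im[130:290,160:380],None,fx=3.5,fy=3.5))
measure(im,calibration("scene"),[("red",51)])
```

```text
t 26.73 tcp [ 524.3 -195.9   12.1] rpy [ 1.7985e+02  5.0000e-02 -9.3410e+01] F [-1.8  0.4  5.3] w 0.1
red 51 (564, 50) (array([-1520.8,  -170.2]), array([644.6, 917.3]), 0.05)
red 51 (356, 21) (array([-1531.5, -1436.8]), array([1385. ,  772.5]), 36.86)
red 51 (365, 218) (array([406.3,  25.8]), array([90. , 40.4]), 85.5)
red 51 (281, 198) (array([ 467.2, -191. ]), array([62. , 97.5]), 86.53)
```

View pics/s18.png

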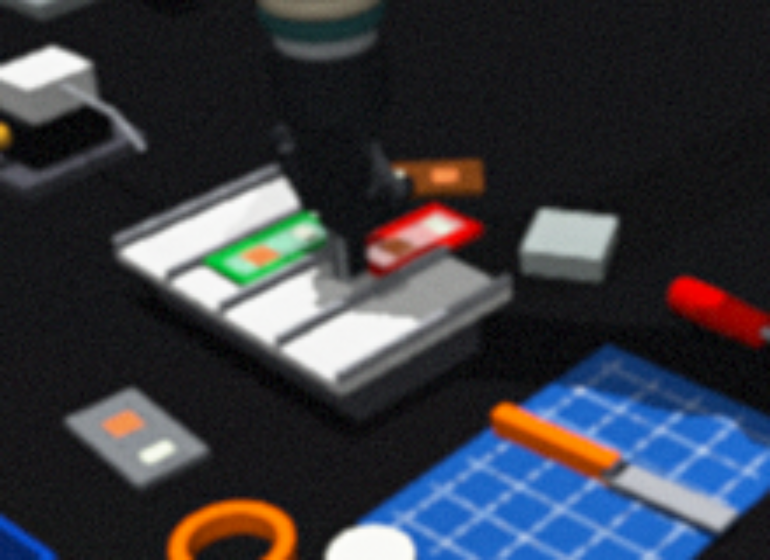

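The red carrier overhangs about 38 mm. I'll lift off and go around to its near end.

Call:
play_rows --targets '[{"slide": [0,-3,-10],"turn": [0,0,0],"hand": 0},{"slide": [0,0,-50],"turn": [0,0,0],"hand": 0},{"slide": [0,0,-50],"turn": [0,0,0],"hand": 68},{"slide": [0,45,0],"turn": [0,0,0],"hand": 68},{"slide": [0,45,0],"turn": [0,0,0],"hand": 68}]'

```text
clock: 27.4
eef_pos: [439.4, -191.2, 123.1]
tool_rot: [-3.14, -0.001, -1.628]
force: [1.1, 0.4, 0.6]
width: 54.0
```

Call:
play_rows --targets '[{"slide": [0,0,0],"turn": [0,0,0],"hand": 68},{"slide": [0,0,0],"turn": [0,0,0],"hand": 68}]'

```text
clock: 27.65
eef_pos: [440.8, -191.2, 122.7]
tool_rot: [-3.14, -0.0, -1.629]
force: [-0.0, -0.8, -0.1]
width: 68.2
```

Run:
```python
from m import *
s=st(); c=calibration("wrist")
im,d=get_image("wrist"); cv2.imwrite("pics/w19.png",im)
measure(im,c,[("red",51)])
c=calibration("top"); im,d=get_image("top"); measure(im,c,[("red",51)]);
```

```text
t 27.65 tcp [ 440.8 -191.2  122.7] rpy [-1.7991e+02 -2.0000e-02 -9.3320e+01] F [-0.  -0.8 -0.1] w 68.2
red 51 (317, 194) (array([ 468.9, -191.5]), array([50.6, 88.9]), 86.58)
red 51 (99, 332) (array([381.2, -26.9]), array([76.1, 24.9]), 87.59)
```

View pics/w19.png

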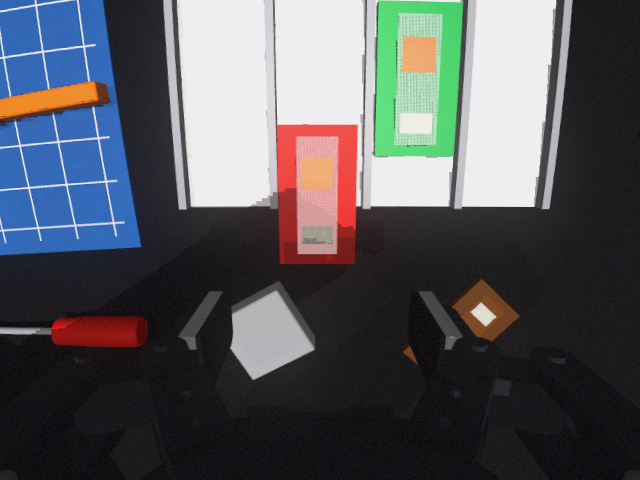

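Call:
play_rows --targets '[{"slide": [-1.3,0,50],"turn": [0,0,0],"hand": 68},{"slide": [0,0,40],"turn": [0,0,0],"hand": 68},{"slide": [0,0,20],"turn": [0,0,0],"hand": 68},{"slide": [0,0,10],"turn": [0,0,0],"hand": 68},{"slide": [0,0,0],"turn": [0,0,0],"hand": 68}]'

```text
clock: 28.38
eef_pos: [439.9, -190.0, 1.8]
tool_rot: [3.141, 0.0, -1.629]
force: [0.3, 0.3, 0.2]
width: 68.0
```

Run:
```python
from m import *
s=st(); c=calibration("wrist")
im,d=get_image("wrist"); cv2.imwrite("pics/w20.png",im)
measure(im,c,[("red",51)])
X=cloud(c,d); T=R(s).inv().apply((X-s["eef_pos"]).reshape(-1,3)).reshape(480,640,3)
for p in [(222,294),(219,298),(420,294),(424,298)]: print(p,T[p[1],p[0]].round(1),X[p[1],p[0]].round(1))
im,d=get_image("scene"); cv2.imwrite("pics/s20.png",cv2.resize(im[130:290,160:380],None,fx=3.5,fy=3.5))
```

```text
t 28.38 tcp [ 439.9 -190.     1.8] rpy [179.98   0.   -93.36] F [0.3 0.3 0.2] w 68.0
red 51 (317, 238) (array([ 468.9, -191.5]), array([50.2, 89.3]), 86.58)
(222, 294) [-34.4 -11.5 -46.8] [ 453.4 -156.3   48.7]
(219, 298) [-34.7 -11.4 -50.1] [ 453.3 -156.    51.9]
(420, 294) [ 36.9 -10.6 -44.8] [ 448.3 -227.4   46.7]
(424, 298) [ 37.1 -11.1 -49.6] [ 448.8 -227.7   51.4]
```

View pics/w20.png

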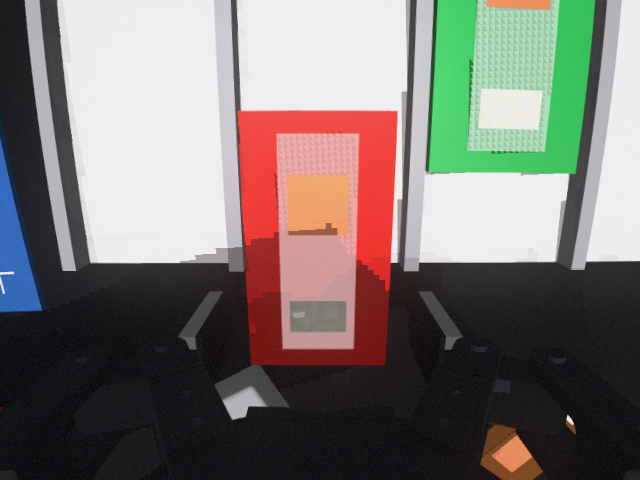

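View pics/s20.png

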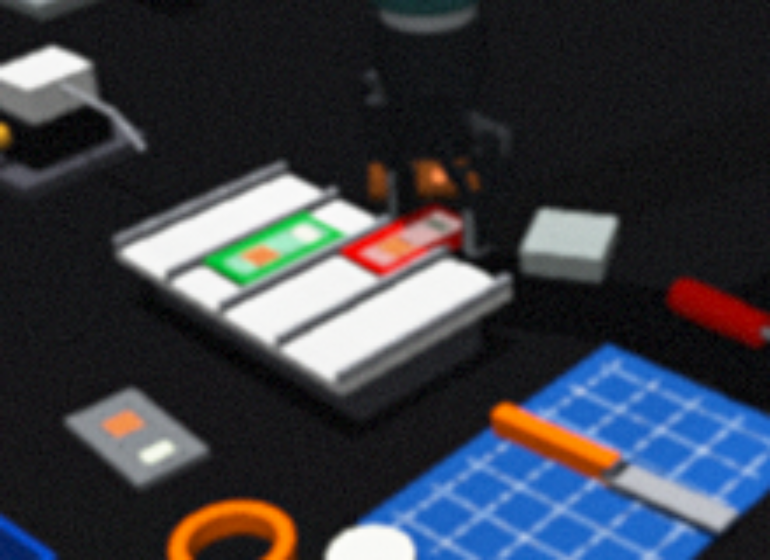

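Call:
play_rows --targets '[{"slide": [0,0,5],"turn": [0,0,0],"hand": 68},{"slide": [0,0,0],"turn": [0,0,0],"hand": 45},{"slide": [0,0,0],"turn": [0,0,0],"hand": 40},{"slide": [0,0,0],"turn": [0,0,0],"hand": 40},{"slide": [0,0,0],"turn": [0,0,0],"hand": 40}]'

```text
clock: 29.1
eef_pos: [439.7, -189.6, -2.5]
tool_rot: [-3.141, 0.0, -1.629]
force: [-0.8, 1.3, 5.4]
width: 48.5
```

Call:
play_rows --targets '[{"slide": [0,0,0],"turn": [0,0,0],"hand": 40},{"slide": [0,0,-6],"turn": [0,0,0],"hand": 40},{"slide": [0,0,-20],"turn": [0,0,0],"hand": 40},{"slide": [0,0,-40],"turn": [0,0,0],"hand": 40},{"slide": [0,0,-40],"turn": [0,0,0],"hand": 40}]'

```text
clock: 29.72
eef_pos: [438.9, -189.8, 104.1]
tool_rot: [3.14, -0.0, -1.63]
force: [1.0, -0.0, -1.9]
width: 48.2
```

Run:
```python
from m import *
s=st(); c=calibration("wrist")
im,d=get_image("wrist"); cv2.imwrite("pics/w21.png",im)
X=cloud(c,d); T=R(s).inv().apply((X-s["eef_pos"]).reshape(-1,3)).reshape(480,640,3)
for p in [(265,150),(375,150),(320,150),(265,250),(375,250),(320,320)]: print(p,T[p[1],p[0]].round(1))
im,d=get_image("scene"); cv2.imwrite("pics/s21.png",cv2.resize(im[100:290,160:380],None,fx=3,fy=3))
```

```text
t 29.73 tcp [ 438.9 -189.8  104.1] rpy [ 1.7991e+02 -2.0000e-02 -9.3380e+01] F [ 1.  -0.  -1.9] w 48.2
(265, 150) [-16.2 -61.8 -53. ]
(375, 150) [ 17.6 -61.8 -53. ]
(320, 150) [  0.7 -61.8 -52.2]
(265, 250) [-17.4 -29.7 -52.7]
(375, 250) [ 18.7 -29.7 -53. ]
(320, 320) [  0.6  -4.  -52. ]
```

View pics/w21.png

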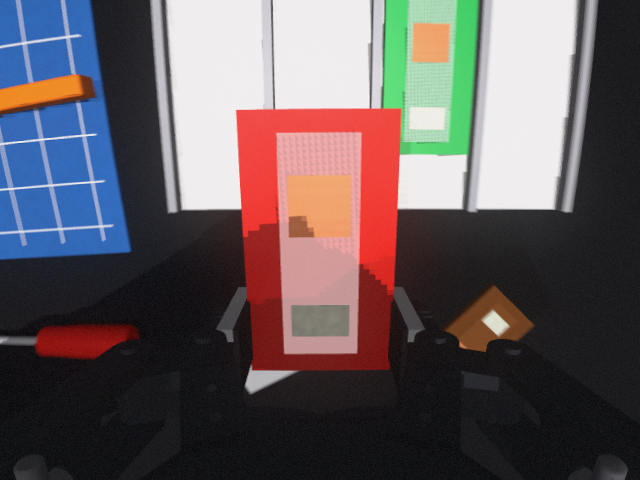

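View pics/s21.png

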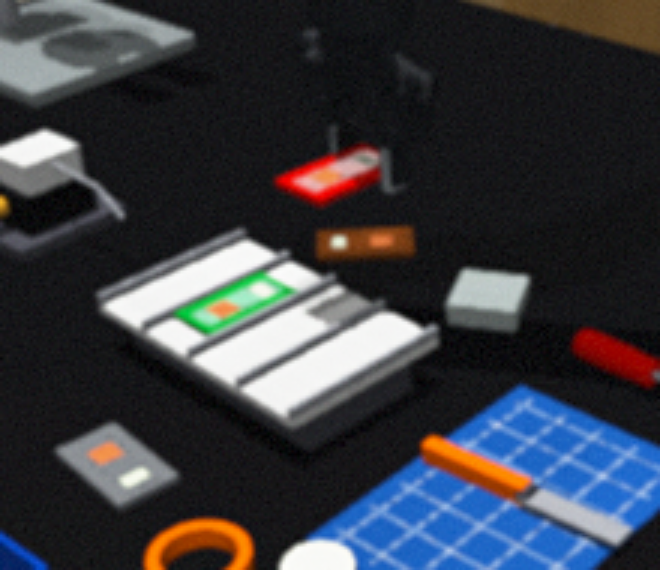

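Run:
```python
from m import *
c=calibration("top"); im,d=get_image("top"); cv2.imwrite("pics/t22.png",cv2.resize(im[215:315,120:240],None,fx=5,fy=5))
H,S,V=cv2.split(cv2.cvtColor(im,cv2.COLOR_BGR2HSV))
m=((H>95)&(H<128)&(S>120)&(V>40)); m[:, :120]=0; m[:,240:]=0
for b in blobs(m,60): print(cv2.boundingRect(b),rect(c,b,20))
im,d=get_image("scene"); c=calibration("scene")
H,S,V=cv2.split(cv2.cvtColor(im,cv2.COLOR_BGR2HSV))
m=((H>95)&(H<128)&(S>120)&(V>40)); m[:, :400]=0; m[:250]=0;m[340:]=0
for b in blobs(m,60): print(cv2.boundingRect(b),rect(c,b,20))
s=st(); to(s,[462.9,289.7,104],[180,0,-86.45])
```

```text
(174, 249, 20, 36) (array([491.4, 289.7]), array([80.6, 41.6]), 3.57)
(438, 283, 33, 27) (array([480.6, 289.4]), array([65.9, 43.1]), 4.25)
t 29.93 tcp [ 439.8 -189.5  103.4] rpy [-179.96   -0.    -93.32] F [ 0.3 -0.7 -1.4] w 48.4
slide [-479.7    4.7   -0.6] turn [-0.04 -0.01 -6.87]
```

View pics/t22.png

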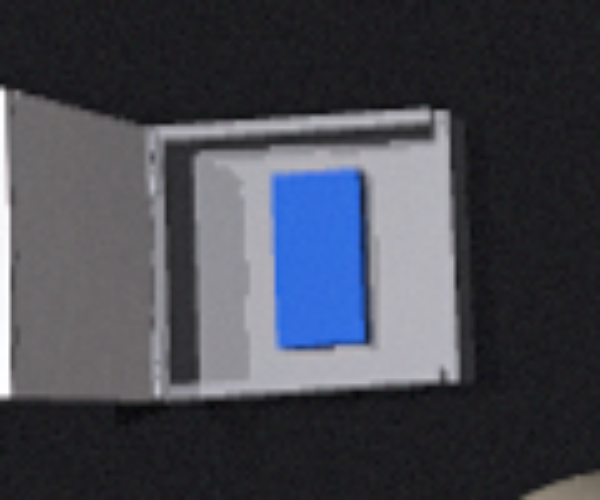

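Call:
play_rows --targets '[{"slide": [-40,0,0],"turn": [0,0,0],"hand": 40},{"slide": [-60,-3,0],"turn": [0,0,0],"hand": 40},{"slide": [-60,0,0],"turn": [0,0,0],"hand": 40},{"slide": [-60,0,0],"turn": [0,0,0],"hand": 40},{"slide": [-60,0,0],"turn": [0,0,0],"hand": 40}]'

```text
clock: 30.55
eef_pos: [457.9, 91.4, 101.9]
tool_rot: [3.139, -0.001, -1.63]
force: [2.0, -0.1, -0.7]
width: 48.6
```

Call:
play_rows --targets '[{"slide": [-60,0,0],"turn": [0,0,0],"hand": 40},{"slide": [-60,0,0],"turn": [0,0,0],"hand": 40},{"slide": [-50,0,0],"turn": [0,0,0],"hand": 40},{"slide": [-28,0,0],"turn": [0,0,-6.9],"hand": 40},{"slide": [0,0,0],"turn": [0,0,0],"hand": 40}]'

```text
clock: 31.18
eef_pos: [469.0, 289.8, 101.1]
tool_rot: [3.139, -0.0, -1.504]
force: [0.3, -0.4, -0.6]
width: 48.3
```

Run:
```python
from m import *
s=st(); print(s["qpos"].round(2)); to(s,[462.4,288.7,-26],[180,0,-86.45])
c=calibration("wrist"); im,d=get_image("wrist"); cv2.imwrite("pics/w23.png",im)
X=cloud(c,d); H,S,V=cv2.split(cv2.cvtColor(im,cv2.COLOR_BGR2HSV))
m=((H<5)|(H>172))&(S>150)&(V>40)
b=blobs(m,2000)[0]; p=b.reshape(-1,2); far=p[:,1].min(); print(far,cv2.boundingRect(b))
z=np.median(X[130:250,260:270][...,2]); print("ctop",z, "rect",rect(c,b,z))
im,d=get_image("scene"); cv2.imwrite("pics/s23.png",cv2.resize(im[150:360,300:560],None,fx=3,fy=2.8))
```

```text
t 31.18 tcp [469.  289.8 101.1] rpy [ 1.7984e+02 -1.0000e-02 -8.6160e+01] F [ 0.3 -0.4 -0.6] w 48.3
[-1.1   0.77  0.82  1.9  -0.77  0.82 -1.36]
slide [  0.6   6.3 127.2] turn [ 0.16 -0.02  0.29]
109 (236, 109, 166, 262)
ctop 153.52621359882613 rect (array([498. , 291.2]), array([89.8, 50.2]), 4.1)
```

View pics/w23.png

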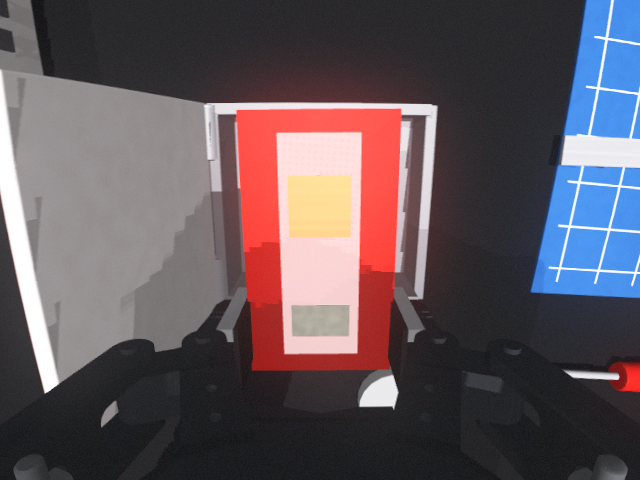

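View pics/s23.png

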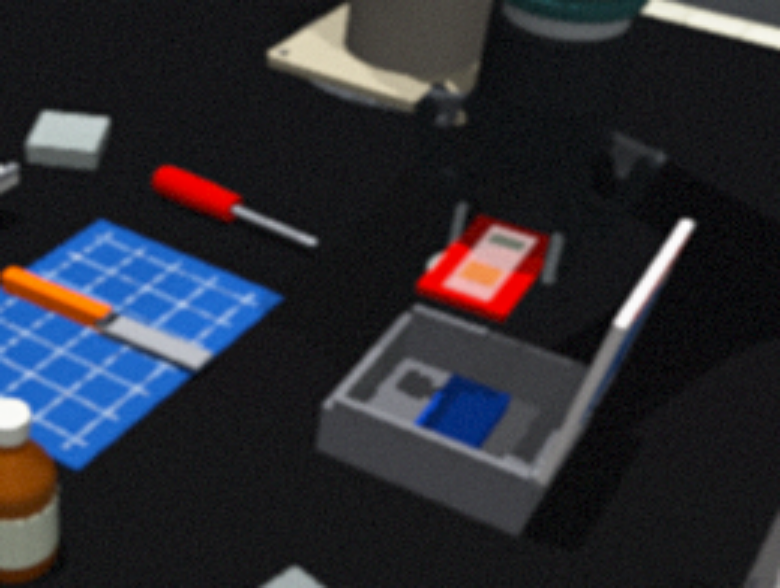

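Call:
play_rows --targets '[{"slide": [0.5,6,0],"turn": [0,0,0.3],"hand": 40},{"slide": [0,0,50],"turn": [0,0,0],"hand": 40},{"slide": [0,0,40],"turn": [0,0,0],"hand": 40},{"slide": [0,0,15],"turn": [0,0,0],"hand": 40},{"slide": [0,0,0],"turn": [0,0,0],"hand": 40}]'

```text
clock: 31.9
eef_pos: [464.4, 285.3, -2.0]
tool_rot: [3.141, -0.001, -1.516]
force: [0.5, -0.6, -0.9]
width: 48.2
```

Run:
```python
from m import *
s=st(); to(s,[462.4,288.7,-26],[180,0,-86.45])
c=calibration("wrist"); im,d=get_image("wrist"); cv2.imwrite("pics/w24.png",im)
X=cloud(c,d); H,S,V=cv2.split(cv2.cvtColor(im,cv2.COLOR_BGR2HSV))
m=((H<5)|(H>172))&(S>150)&(V>40)
b=blobs(m,2000)[0]
z=np.median(X[130:250,260:270][...,2]); print("ctop",z, "rect",rect(c,b,z))
im,d=get_image("scene"); cv2.imwrite("pics/s24.png",cv2.resize(im[150:360,300:560],None,fx=3,fy=2.8))
```

```text
t 31.9 tcp [464.4 285.3  -2. ] rpy [ 1.7994e+02 -5.0000e-02 -8.6860e+01] F [ 0.5 -0.6 -0.9] w 48.2
slide [-3.5  1.8 24. ] turn [ 0.06 -0.05 -0.41]
ctop 50.50185754523406 rect (array([493.5, 286.4]), array([89.7, 50. ]), 3.44)
```

View pics/w24.png

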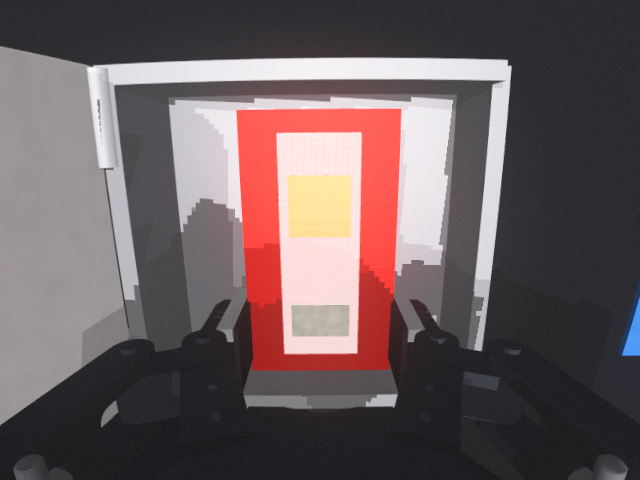

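View pics/s24.png

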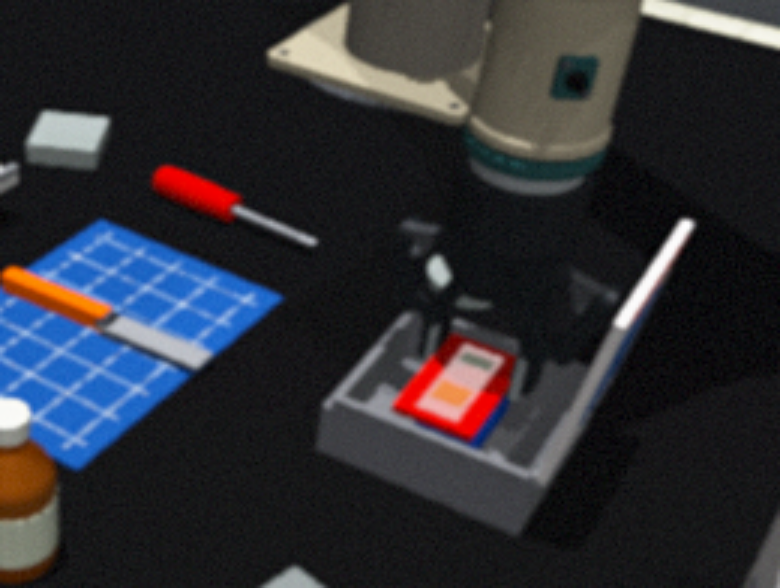

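Call:
play_rows --targets '[{"slide": [-4.2,1.5,0],"turn": [0,0,-0.3],"hand": 40},{"slide": [0,0,12],"turn": [0,0,0],"hand": 40},{"slide": [0,0,8],"turn": [0,0,0],"hand": 40},{"slide": [0,0,2],"turn": [0,0,0],"hand": 40},{"slide": [0,0,0],"turn": [0,0,0],"hand": 40}]'

```text
clock: 32.62
eef_pos: [462.8, 290.2, -24.1]
tool_rot: [3.141, -0.0, -1.509]
force: [-1.6, -0.3, -0.2]
width: 48.4
```

```bash
cat > held.py <<'E'
from m import *
import sys
col=sys.argv[1]
s=st(); to(s,[462.4,288.7,-26],[180,0,-86.45])
c=calibration("wrist"); im,d=get_image("wrist"); cv2.imwrite("pics/%s.png"%sys.argv[2],im)
X=cloud(c,d); H,S,V=cv2.split(cv2.cvtColor(im,cv2.COLOR_BGR2HSV))
m=((H<5)|(H>172))&(S>150)&(V>40) if col=="red" else (H>45)&(H<80)&(S>100)&(V>40)
b=blobs(m,2000)[0]; x,y,w,h=cv2.boundingRect(b)
z=np.median(X[y+20:y+140,x+25:x+33][...,2]); print("ctop",z, "rect",rect(c,b,z))
E
python3 held.py red w25
```

```text
t 32.62 tcp [462.8 290.2 -24.1] rpy [ 1.7998e+02 -2.0000e-02 -8.6480e+01] F [-1.6 -0.3 -0.2] w 48.4
slide [1.5 0.5 1.9] turn [ 0.02 -0.02 -0.03]
ctop 28.473622050358813 rect (array([491.8, 291.4]), array([89.7, 50. ]), 3.79)
```

Call:
play_rows --targets '[{"slide": [0.5,0,1.5],"turn": [0,0,0],"hand": 40},{"slide": [0,0,0.8],"turn": [0,0,0],"hand": 40},{"slide": [0,0,0],"turn": [0,0,0],"hand": 40}]'

```text
clock: 33.05
eef_pos: [462.9, 290.0, -26.1]
tool_rot: [3.142, 0.0, -1.509]
force: [0.5, 0.5, -0.4]
width: 48.5
```

Call:
play_rows --targets '[{"slide": [0,0,0.6],"turn": [0,0,0],"hand": 40},{"slide": [0,0,0],"turn": [0,0,0],"hand": 40},{"slide": [0,0,0],"turn": [0,0,0],"hand": 62},{"slide": [0,0,0],"turn": [0,0,0],"hand": 62},{"slide": [0,0,0],"turn": [0,0,0],"hand": 62}]'

```text
clock: 33.67
eef_pos: [463.0, 290.0, -26.6]
tool_rot: [-3.141, 0.0, -1.509]
force: [0.1, -0.1, 0.2]
width: 62.0
```

Call:
play_rows --targets '[{"slide": [0,0,-20],"turn": [0,0,0],"hand": 62},{"slide": [0,0,-40],"turn": [0,0,0],"hand": 62},{"slide": [0,0,-50],"turn": [0,0,0],"hand": 62},{"slide": [0,0,-40],"turn": [0,0,0],"hand": 62},{"slide": [0,0,0],"turn": [0,0,0],"hand": 62}]'

```text
clock: 34.3
eef_pos: [465.2, 290.7, 127.4]
tool_rot: [-3.136, 0.003, -1.509]
force: [0.2, 0.1, -0.3]
width: 61.9
```

```bash
python3 held.py red w26
python3 - <<'E'
from m import *
im,d=get_image("scene"); cv2.imwrite("pics/s26.png",cv2.resize(im[150:360,200:560],None,fx=2.2,fy=2.2))
E
```

```text
t 34.3 tcp [465.2 290.7 127.4] rpy [-179.65    0.19  -86.47] F [ 0.2  0.1 -0.3] w 61.9
slide [  2.3   3.8 153.4] turn [-0.35  0.19 -0.02]
ctop 25.559930345576873 rect (array([491.7, 291.1]), array([89.3, 49.5]), 3.94)
```

View pics/w26.png

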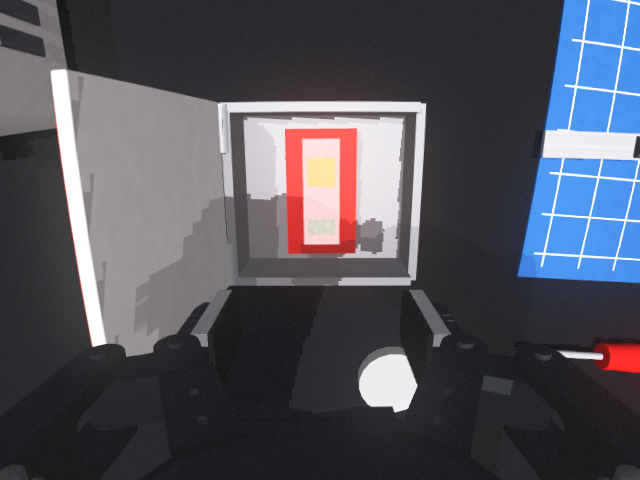

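View pics/s26.png

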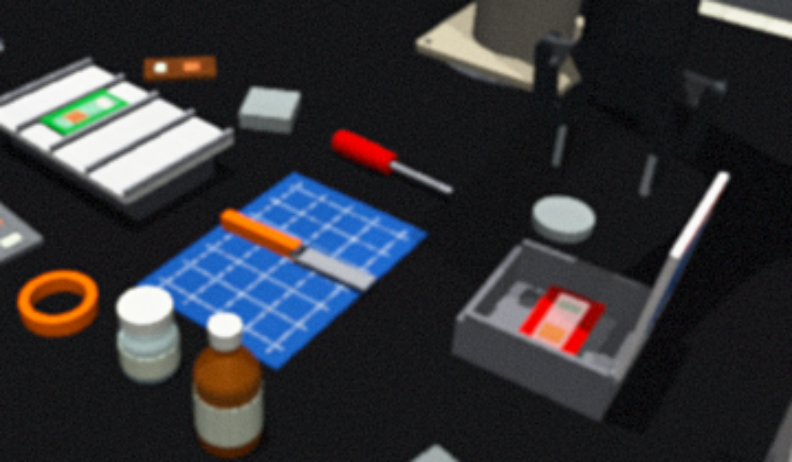

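The red carrier is placed within about 1 mm. Next is the green one.

Run:
```python
from m import *
s=st(); to(s,[602,-259.4,127],[180,0,-93.3])
```

```text
t 34.4 tcp [462.6 290.3 124.1] rpy [-1.7998e+02  6.0000e-02 -8.6450e+01] F [-0.4  0.2 -0.5] w 62.1
slide [ 557.2 -105.1   -3.5] turn [-0.02  0.06  6.85]
```

Call:
play_rows --targets '[{"slide": [40,0,-10],"turn": [0,0,0],"hand": 0},{"slide": [57,0,0],"turn": [0,0,0],"hand": 0},{"slide": [57,-10,0],"turn": [0,0,0],"hand": 0},{"slide": [57,-10,0],"turn": [0,0,0],"hand": 0},{"slide": [57,-10,0],"turn": [0,0,0],"hand": 0}]'

```text
clock: 35.02
eef_pos: [508.6, 22.8, 132.3]
tool_rot: [3.139, 0.0, -1.509]
force: [1.1, 0.4, 0.3]
width: 0.1
```

Call:
play_rows --targets '[{"slide": [57,-15,0],"turn": [0,0,0],"hand": 0},{"slide": [57,-15,0],"turn": [0,0,0],"hand": 0},{"slide": [57,-15,0],"turn": [0,0,0],"hand": 0},{"slide": [57,-15,0],"turn": [0,0,0],"hand": 0},{"slide": [50,-15,0],"turn": [0,0,0],"hand": 0}]'

```text
clock: 35.65
eef_pos: [600.7, -250.4, 131.8]
tool_rot: [3.139, 0.001, -1.51]
force: [0.9, 0.6, -0.3]
width: -0.1
```

Call:
play_rows --targets '[{"slide": [11,0,0],"turn": [0,0,6.9],"hand": 0},{"slide": [0,0,0],"turn": [0,0,0],"hand": 0},{"slide": [0,0,0],"turn": [0,0,0],"hand": 0}]'

```text
clock: 36.02
eef_pos: [601.7, -257.7, 132.3]
tool_rot: [3.14, 0.002, -1.627]
force: [0.6, 0.8, -0.3]
width: -0.1
```

Run:
```python
from m import *
s=st(); to(s,[601,-259.4,14],[180,0,-93.3])
c=calibration("wrist"); im,d=get_image("wrist"); cv2.imwrite("pics/w27.png",im); measure(im,c,[("green",51)])
c=calibration("top"); im,d=get_image("top"); measure(im,c,[("green",51)])
```

```text
t 36.02 tcp [ 601.7 -257.7  132.3] rpy [ 1.7989e+02  1.0000e-01 -9.3200e+01] F [ 0.6  0.8 -0.3] w -0.1
slide [  1.9   0.3 118.3] turn [0.11 0.1  0.1 ]
green 51 (323, 282) (array([ 567.7, -258.1]), array([49.5, 29.4]), 86.71)
```

View pics/w27.png

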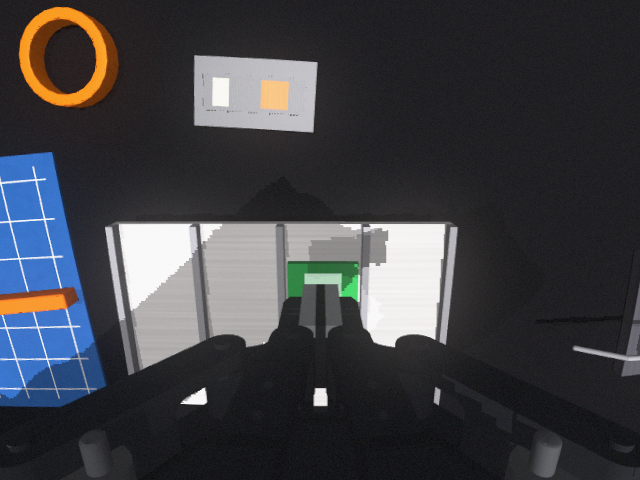

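Call:
play_rows --targets '[{"slide": [1,-1,50],"turn": [0,0,0],"hand": 0},{"slide": [0,0,45],"turn": [0,0,0],"hand": 0},{"slide": [0,0,13],"turn": [0,0,0],"hand": 0},{"slide": [0,0,5],"turn": [0,0,0],"hand": 0},{"slide": [0,0,0],"turn": [0,0,0],"hand": 0}]'

```text
clock: 36.75
eef_pos: [604.0, -261.0, 21.7]
tool_rot: [-3.14, -0.001, -1.629]
force: [1.6, -0.0, 0.4]
width: -0.1
```

Run:
```python
from m import *
s=st(); to(s,[601,-259.4,14],[180,0,-93.3])
c=calibration("wrist"); im,d=get_image("wrist"); cv2.imwrite("pics/w28.png",im)
```

```text
t 36.75 tcp [ 604.  -261.    21.7] rpy [-1.7989e+02 -6.0000e-02 -9.3330e+01] F [ 1.6 -0.   0.4] w -0.1
slide [-1.5  3.1  7.7] turn [-0.11 -0.06 -0.03]
```

View pics/w28.png

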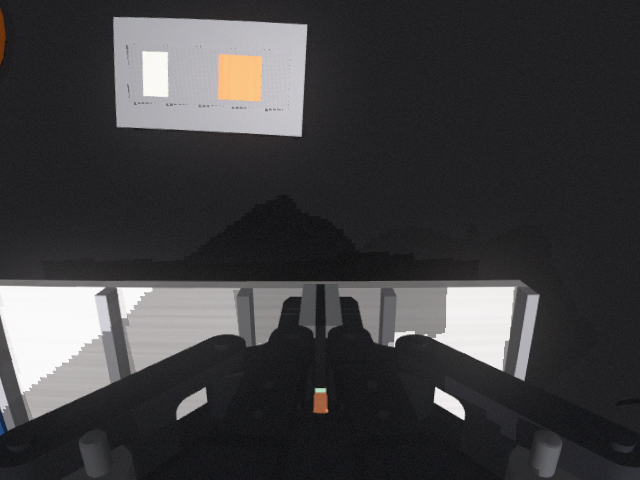

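Call:
play_rows --targets '[{"slide": [-0.5,0,4],"turn": [0,0,0],"hand": 0},{"slide": [0,0,3],"turn": [0,0,0],"hand": 0},{"slide": [0,4,0],"turn": [0,0,0],"hand": 0},{"slide": [0,8,0],"turn": [0,0,0],"hand": 0},{"slide": [0,8,0],"turn": [0,0,0],"hand": 0}]'

```text
clock: 37.42
eef_pos: [582.4, -258.9, 13.4]
tool_rot: [3.142, -0.0, -1.63]
force: [0.7, -0.0, -0.6]
width: -0.4
```

Call:
play_rows --targets '[{"slide": [0,8,0],"turn": [0,0,0],"hand": 0},{"slide": [0,8,0],"turn": [0,0,0],"hand": 0},{"slide": [0,8,0],"turn": [0,0,0],"hand": 0},{"slide": [0,8,0],"turn": [0,0,0],"hand": 0}]'

```text
clock: 37.92
eef_pos: [550.7, -257.0, 13.4]
tool_rot: [-3.141, -0.0, -1.629]
force: [0.4, 0.4, -0.0]
width: -0.2
```

Run:
```python
from m import *
s=st()
im,d=get_image("scene"); cv2.imwrite("pics/s29.png",cv2.resize(im[130:290,160:380],None,fx=3.5,fy=3.5))
```

```text
t 37.92 tcp [ 550.7 -257.    13.4] rpy [-179.99   -0.    -93.36] F [ 0.4  0.4 -0. ] w -0.2
```

View pics/s29.png

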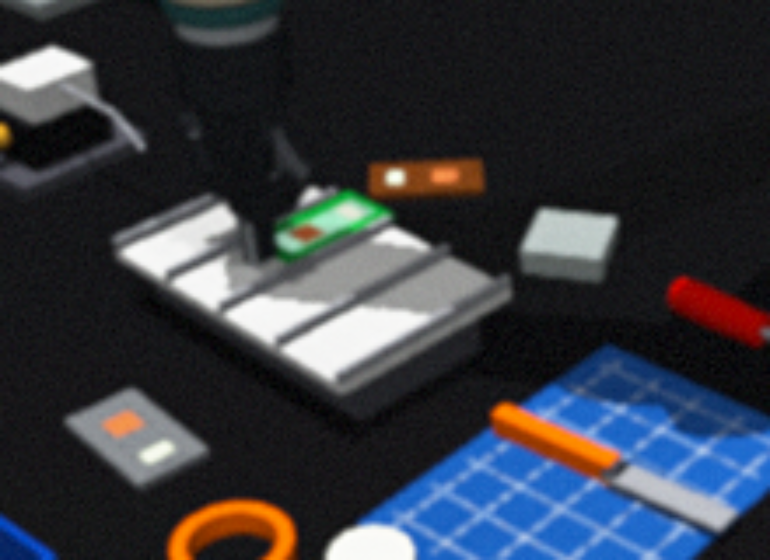

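27 mm more to push.

Call:
play_rows --targets '[{"slide": [0,8,0],"turn": [0,0,0],"hand": 0},{"slide": [0,8,0],"turn": [0,0,0],"hand": 0},{"slide": [0,6,0],"turn": [0,0,0],"hand": 0},{"slide": [0,5,0],"turn": [0,0,0],"hand": 0},{"slide": [0,0,0],"turn": [0,0,0],"hand": 0}]'

```text
clock: 38.6
eef_pos: [523.6, -255.4, 13.3]
tool_rot: [3.141, 0.0, -1.63]
force: [-0.2, 0.1, 0.2]
width: -0.5
```

Call:
play_rows --targets '[{"slide": [0,-3,-10],"turn": [0,0,0],"hand": 0},{"slide": [0,0,-50],"turn": [0,0,0],"hand": 0},{"slide": [0,0,-50],"turn": [0,0,0],"hand": 68},{"slide": [0,45,0],"turn": [0,0,0],"hand": 68},{"slide": [0,42,0],"turn": [0,0,0],"hand": 68}]'

```text
clock: 39.22
eef_pos: [440.1, -250.8, 124.5]
tool_rot: [-3.14, -0.001, -1.628]
force: [0.3, -0.2, -0.2]
width: 54.1
```

Call:
play_rows --targets '[{"slide": [0,0,0],"turn": [0,0,0],"hand": 68},{"slide": [0,0,0],"turn": [0,0,0],"hand": 68}]'

```text
clock: 39.48
eef_pos: [441.8, -250.7, 123.9]
tool_rot: [-3.14, -0.0, -1.629]
force: [0.9, -0.4, -0.0]
width: 67.9
```

Run:
```python
from m import *
s=st(); c=calibration("wrist")
im,d=get_image("wrist"); cv2.imwrite("pics/w30.png",im)
measure(im,c,[("green",51)])
```

```text
t 39.48 tcp [ 441.8 -250.7  123.9] rpy [-1.799e+02 -3.000e-02 -9.332e+01] F [ 0.9 -0.4 -0. ] w 67.9
green 51 (319, 198) (array([ 467.3, -252. ]), array([50.4, 89.1]), 86.59)
```

View pics/w30.png

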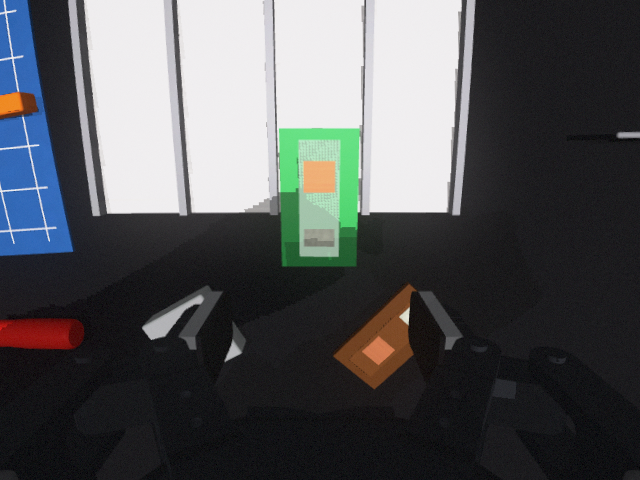

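Call:
play_rows --targets '[{"slide": [0,2.5,50],"turn": [0,0,0],"hand": 68},{"slide": [0,0,45],"turn": [0,0,0],"hand": 68},{"slide": [0,0,21],"turn": [0,0,0],"hand": 68},{"slide": [0,0,10],"turn": [0,0,0],"hand": 68},{"slide": [0,0,0],"turn": [0,0,0],"hand": 68}]'

```text
clock: 40.15
eef_pos: [438.3, -250.5, -3.0]
tool_rot: [3.141, -0.0, -1.629]
force: [-0.1, 0.3, -0.2]
width: 67.9
```

Run:
```python
from m import *
s=st(); c=calibration("wrist")
im,d=get_image("wrist"); cv2.imwrite("pics/w31.png",im)
measure(im,c,[("green",51)])
```

```text
t 40.15 tcp [ 438.3 -250.5   -3. ] rpy [179.99  -0.   -93.33] F [-0.1  0.3 -0.2] w 67.9
green 51 (318, 240) (array([ 467.7, -252.2]), array([50.2, 89.3]), 86.58)
```

View pics/w31.png

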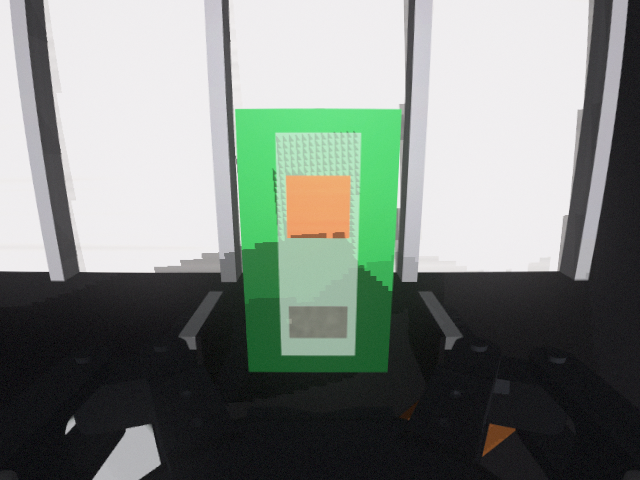

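Call:
play_rows --targets '[{"slide": [0,0,0],"turn": [0,0,0],"hand": 45},{"slide": [0,0,0],"turn": [0,0,0],"hand": 40},{"slide": [0,0,0],"turn": [0,0,0],"hand": 40},{"slide": [0,0,0],"turn": [0,0,0],"hand": 40},{"slide": [0,0,0],"turn": [0,0,0],"hand": 40}]'

```text
clock: 40.83
eef_pos: [438.6, -250.7, -1.7]
tool_rot: [-3.14, -0.001, -1.629]
force: [-0.4, -0.0, 6.2]
width: 48.2
```

Call:
play_rows --targets '[{"slide": [0,0,-6],"turn": [0,0,0],"hand": 40},{"slide": [0,0,-20],"turn": [0,0,0],"hand": 40},{"slide": [0,0,-40],"turn": [0,0,0],"hand": 40},{"slide": [0,0,-45],"turn": [0,0,0],"hand": 40},{"slide": [0,0,0],"turn": [0,0,0],"hand": 40}]'

```text
clock: 41.45
eef_pos: [439.6, -251.6, 111.2]
tool_rot: [-3.136, -0.003, -1.629]
force: [0.4, -0.1, -1.5]
width: 48.1
```

```bash
python3 held.py green w32
python3 - <<'E'
from m import *
s=st(); to(s,[463,290,107],[180,0,-86.45])
E
```

```text
t 41.45 tcp [ 439.6 -251.6  111.2] rpy [-1.797e+02 -1.500e-01 -9.335e+01] F [ 0.4 -0.1 -1.5] w 48.1
slide [-541.1    9.4  135.6] turn [-0.29 -0.17 -6.89]
ctop 163.1313380378411 rect (array([ 468.5, -253.5]), array([50.4, 89.9]), 87.37)
t 41.5 tcp [ 438.7 -250.4  109.5] rpy [-1.7986e+02 -4.0000e-02 -9.3320e+01] F [-0.4  0.6 -2.2] w 48.3
slide [-540.9    7.     2.1] turn [-0.14 -0.05 -6.87]
```

View pics/w32.png

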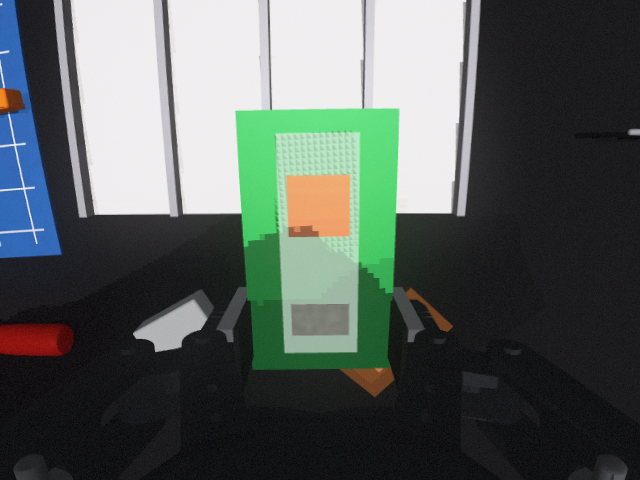

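Call:
play_rows --targets '[{"slide": [-40,0,0],"turn": [0,0,0],"hand": 40},{"slide": [-60,0,0],"turn": [0,0,0],"hand": 40},{"slide": [-60,0,0],"turn": [0,0,0],"hand": 40},{"slide": [-60,0,0],"turn": [0,0,0],"hand": 40},{"slide": [-60,0,0],"turn": [0,0,0],"hand": 40}]'

```text
clock: 42.12
eef_pos: [453.2, 31.2, 107.2]
tool_rot: [3.139, -0.0, -1.63]
force: [0.7, 0.3, -1.3]
width: 48.5
```

Call:
play_rows --targets '[{"slide": [-60,0,0],"turn": [0,0,0],"hand": 40},{"slide": [-60,2,0],"turn": [0,0,0],"hand": 40},{"slide": [-60,2,0],"turn": [0,0,0],"hand": 40},{"slide": [-50,2,0],"turn": [0,0,0],"hand": 40},{"slide": [-30,1,0],"turn": [0,0,-6.9],"hand": 40}]'

```text
clock: 42.75
eef_pos: [460.5, 292.1, 106.2]
tool_rot: [3.139, -0.001, -1.502]
force: [1.0, -0.2, -0.2]
width: 48.4
```

Call:
play_rows --targets '[{"slide": [0,0,0],"turn": [0,0,0],"hand": 40},{"slide": [0,0,0],"turn": [0,0,0],"hand": 40}]'

```text
clock: 43.0
eef_pos: [461.8, 287.9, 107.4]
tool_rot: [3.14, -0.002, -1.511]
force: [-0.2, -0.0, -0.7]
width: 48.2
```

```bash
python3 held.py green w33
```

```text
t 43.0 tcp [461.8 287.9 107.4] rpy [ 1.799e+02 -9.000e-02 -8.656e+01] F [-0.2 -0.  -0.7] w 48.2
slide [ -1.   -0.9 133.4] turn [ 0.1  -0.09 -0.11]
ctop 159.07830541585912 rect (array([490.9, 289.2]), array([90.1, 50.3]), 4.07)
```

Call:
play_rows --targets '[{"slide": [-1.8,-0.8,0],"turn": [0,0,0],"hand": 40},{"slide": [0,0,50],"turn": [0,0,0],"hand": 40},{"slide": [0,0,40],"turn": [0,0,0],"hand": 40},{"slide": [0,0,15],"turn": [0,0,0],"hand": 40},{"slide": [0,0,0],"turn": [0,0,0],"hand": 40}]'

```text
clock: 43.68
eef_pos: [463.3, 290.3, 3.1]
tool_rot: [3.141, -0.001, -1.51]
force: [-0.1, 0.6, -0.4]
width: 48.4
```

```bash
python3 held.py green w34
```

```text
t 43.67 tcp [463.3 290.3   3.1] rpy [ 1.7996e+02 -4.0000e-02 -8.6530e+01] F [-0.1  0.6 -0.4] w 48.4
slide [ 1.5  1.  29.1] turn [ 0.04 -0.04 -0.08]
ctop 54.843876761999596 rect (array([492.3, 291.7]), array([89.9, 50.1]), 4.16)
```

View pics/w34.png

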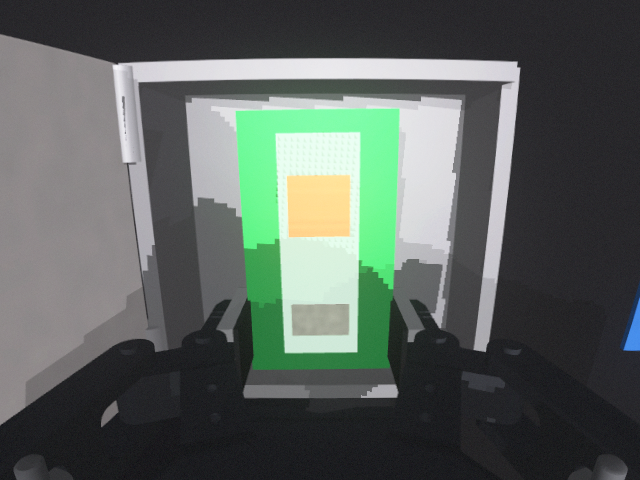

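Call:
play_rows --targets '[{"slide": [0.5,0.6,8],"turn": [0,0,0],"hand": 40},{"slide": [0,0,6],"turn": [0,0,0],"hand": 40},{"slide": [0,0,0],"turn": [0,0,0],"hand": 40}]'

```text
clock: 44.1
eef_pos: [463.1, 290.2, -10.2]
tool_rot: [-3.141, 0.0, -1.509]
force: [-1.8, 0.9, 6.6]
width: 48.3
```

Call:
play_rows --targets '[{"slide": [0,0,2],"turn": [0,0,0],"hand": 40},{"slide": [0,0,0],"turn": [0,0,0],"hand": 40}]'

```text
clock: 44.35
eef_pos: [463.3, 289.7, -11.0]
tool_rot: [-3.14, 0.0, -1.51]
force: [-2.6, -2.5, 14.5]
width: 48.0
```

```bash
python3 held.py green w35
```

```text
t 44.35 tcp [463.3 289.7 -11. ] rpy [-1.7993e+02  2.0000e-02 -8.6510e+01] F [-2.6 -2.5 14.5] w 48.0
slide [ 0.9  0.9 15. ] turn [-0.07  0.02 -0.06]
ctop 41.06296631997439 rect (array([492.3, 291. ]), array([89.6, 50.1]), 4.17)
```

The fingertips touch the red carrier's edges, so green is about 8 mm above it. I'll ease up 1 mm, release, and let it settle.

Call:
play_rows --targets '[{"slide": [0,0,-2.5],"turn": [0,0,0],"hand": 40},{"slide": [0,0,0],"turn": [0,0,0],"hand": 40},{"slide": [0,0,0],"turn": [0,0,0],"hand": 62},{"slide": [0,0,0],"turn": [0,0,0],"hand": 62},{"slide": [0,0,0],"turn": [0,0,0],"hand": 62}]'

```text
clock: 45.02
eef_pos: [462.5, 290.4, -10.4]
tool_rot: [3.141, -0.0, -1.509]
force: [0.4, -1.0, 0.3]
width: 61.9
```

Call:
play_rows --targets '[{"slide": [0,0,-20],"turn": [0,0,0],"hand": 62},{"slide": [0,0,-40],"turn": [0,0,0],"hand": 62},{"slide": [0,0,-40],"turn": [0,0,0],"hand": 62},{"slide": [0,0,-40],"turn": [0,0,0],"hand": 62},{"slide": [0,0,0],"turn": [0,0,0],"hand": 62}]'

```text
clock: 45.65
eef_pos: [464.9, 291.0, 133.7]
tool_rot: [-3.136, 0.003, -1.509]
force: [-0.1, 0.8, -0.6]
width: 61.8
```

```bash
python3 held.py green w36
python3 - <<'E'
from m import *
im,d=get_image("scene"); cv2.imwrite("pics/s36.png",cv2.resize(im[200:350,380:530],None,fx=4,fy=4))
c=calibration("wrist"); im,d=get_image("wrist"); X=cloud(c,d)
b=blobs(cv2.inRange(cv2.cvtColor(im,cv2.COLOR_BGR2HSV),(45,100,40),(80,255,255)),2000)[0]; mm=np.zeros((480,640),np.uint8); cv2.drawContours(mm,[b],-1,1,-1); mm=cv2.erode(mm,np.ones((7,7)))
P=X[mm>0]; A=np.c_[P[:,:2]-P[:,:2].mean(0),np.ones(len(P))]; print("tilt/plane",np.linalg.lstsq(A,P[:,2],rcond=None)[0])
E
```

```text
t 45.65 tcp [464.9 291.  133.7] rpy [-179.66    0.18  -86.48] F [-0.1  0.8 -0.6] w 61.8
slide [  2.7   3.6 159.7] turn [-0.34  0.18 -0.03]
ctop 31.545288937727392 rect (array([491.7, 292.3]), array([89.3, 49.6]), 4.14)
tilt/plane [ 7.82384431e-02 -4.00453494e-03  3.28808717e+01]
```

View pics/w36.png

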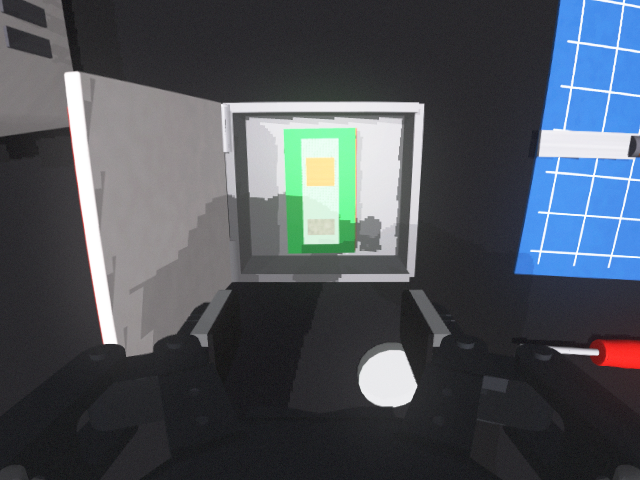

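View pics/s36.png

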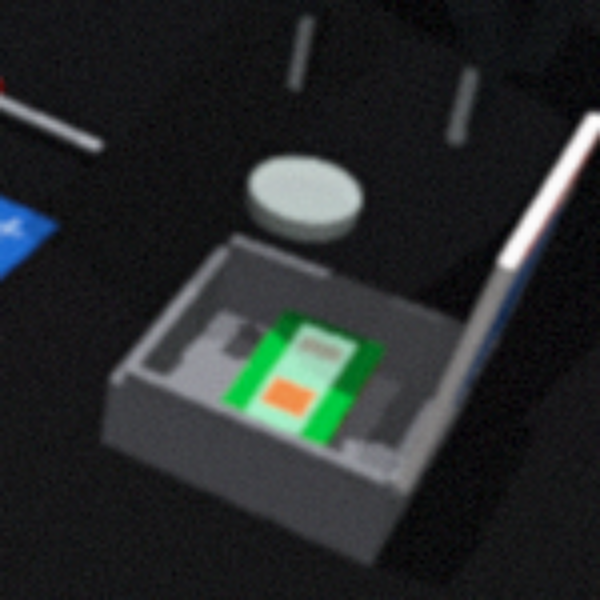

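Run:
```python
from m import *
s=st(); c=calibration("wrist"); im,d=get_image("wrist"); X=cloud(c,d)
for p in [(293,136),(350,136),(293,190),(350,190),(295,240),(347,240),(320,150),(320,200)]: print(p,np.median(X[p[1]-2:p[1]+3,p[0]-2:p[0]+3].reshape(-1,3),0).round(1))
```

```text
t 45.8 tcp [461.9 290.5 129.7] rpy [ 1.7995e+02  1.0000e-02 -8.6450e+01] F [ 0.9 -0.7 -0.3] w 62.1
(293, 136) [526.2 312.2  31.5]
(350, 136) [528.6 273.3  31.6]
(293, 190) [489.2 310.5  31.4]
(350, 190) [491.7 270.5  31.4]
(295, 240) [453.2 307.5  31.3]
(347, 240) [455.1 269.7  31.6]
(320, 150) [518.  293.2  31.5]
(320, 200) [483.4 291.1  31.7]
```

The stack is flat and centred. I'll check the tray and blade, then go over the lid and close it from behind.

Call:
play_rows --targets '[{"slide": [0,0,-40],"turn": [0,0,0],"hand": 0},{"slide": [0,0,-30],"turn": [0,0,0],"hand": 0},{"slide": [-40,-10,0],"turn": [0,0,0],"hand": 0},{"slide": [-50,-10,0],"turn": [0,0,0],"hand": 0},{"slide": [-48,-10,0],"turn": [0,0,0],"hand": 0}]'

```text
clock: 46.48
eef_pos: [483.5, 431.3, 198.6]
tool_rot: [3.14, -0.001, -1.509]
force: [0.8, 0.1, -1.0]
width: -0.1
```

Call:
play_rows --targets '[{"slide": [0,0,0],"turn": [0,0,0],"hand": 0},{"slide": [0,0,0],"turn": [0,0,0],"hand": 0}]'

```text
clock: 46.72
eef_pos: [483.7, 428.5, 198.6]
tool_rot: [3.14, -0.003, -1.51]
force: [0.9, -0.6, -0.2]
width: -0.1
```

Run:
```python
from m import *
s=st(); c=calibration("wrist"); im,d=get_image("wrist"); cv2.imwrite("pics/w37.png",im); 
im,d=get_image("scene"); cv2.imwrite("pics/s37.png",cv2.resize(im[100:350,280:560],None,fx=2.4,fy=2.4))
im,d=get_image("top"); cv2.imwrite("pics/t37.png",im)
```

```text
t 46.73 tcp [483.7 428.5 198.6] rpy [ 1.7991e+02 -1.5000e-01 -8.6520e+01] F [ 0.9 -0.6 -0.2] w -0.1
```

View pics/w37.png

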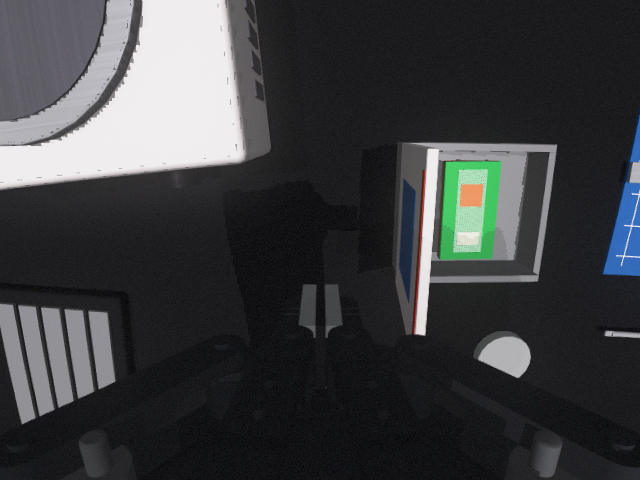

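View pics/s37.png

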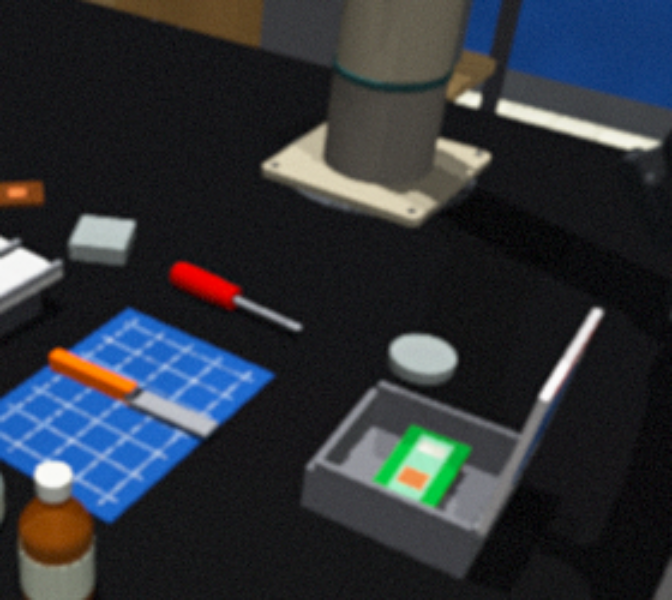

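View pics/t37.png

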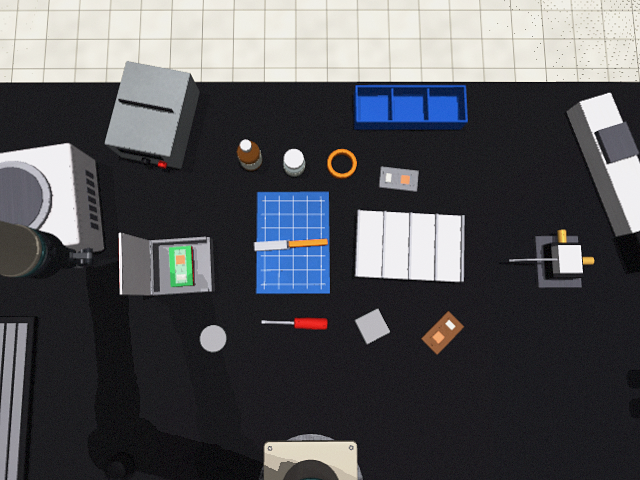

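Call:
play_rows --targets '[{"slide": [0,0,40],"turn": [0,0,0],"hand": 0},{"slide": [0,0,33],"turn": [0,0,0],"hand": 0},{"slide": [25,0,0],"turn": [0,0,0],"hand": 0},{"slide": [15,0,0],"turn": [0,0,0],"hand": 0},{"slide": [10,0,0],"turn": [0,0,0],"hand": 0}]'

```text
clock: 47.5
eef_pos: [487.6, 379.6, 127.7]
tool_rot: [-3.141, 0.002, -1.511]
force: [-0.6, 0.8, 0.9]
width: -0.0
```

Call:
play_rows --targets '[{"slide": [10,0,0],"turn": [0,0,0],"hand": 0},{"slide": [10,0,0],"turn": [0,0,0],"hand": 0},{"slide": [10,0,1],"turn": [0,0,0],"hand": 0},{"slide": [10,0,2],"turn": [0,0,0],"hand": 0},{"slide": [10,0,3],"turn": [0,0,0],"hand": 0}]'

```text
clock: 48.12
eef_pos: [490.4, 329.5, 120.7]
tool_rot: [-3.141, -0.0, -1.509]
force: [0.0, 1.2, 0.8]
width: -0.0
```

Run:
```python
from m import *
s=st()
im,d=get_image("scene"); cv2.imwrite("pics/s38.png",cv2.resize(im[100:350,280:560],None,fx=2.4,fy=2.4))
```

```text
t 48.12 tcp [490.4 329.5 120.7] rpy [-1.7999e+02 -1.0000e-02 -8.6460e+01] F [0.  1.2 0.8] w -0.0
```

View pics/s38.png

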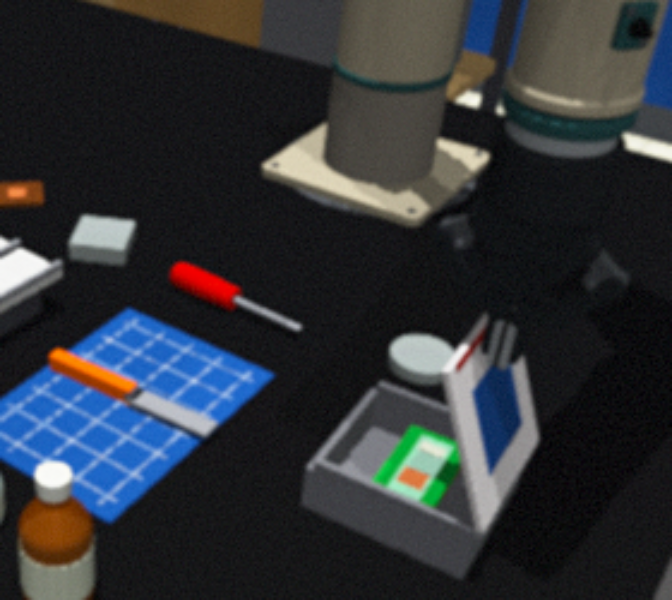

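Call:
play_rows --targets '[{"slide": [10,0,5],"turn": [0,0,0],"hand": 0},{"slide": [10,0,7],"turn": [0,0,0],"hand": 0},{"slide": [10,0,9],"turn": [0,0,0],"hand": 0},{"slide": [10,0,10],"turn": [0,0,0],"hand": 0},{"slide": [9,0,12],"turn": [0,0,0],"hand": 0}]'

```text
clock: 48.8
eef_pos: [493.3, 280.4, 77.0]
tool_rot: [3.142, -0.0, -1.509]
force: [-0.3, 0.2, 1.1]
width: 0.1
```

Call:
play_rows --targets '[{"slide": [8,0,12],"turn": [0,0,0],"hand": 0},{"slide": [8,0,14],"turn": [0,0,0],"hand": 0},{"slide": [5,0,14],"turn": [0,0,0],"hand": 0},{"slide": [0,0,0],"turn": [0,0,0],"hand": 0}]'

```text
clock: 49.3
eef_pos: [493.7, 259.4, 36.5]
tool_rot: [3.139, -0.001, -1.51]
force: [-0.8, 0.3, 0.2]
width: -0.0
```

Run:
```python
from m import *
s=st()
im,d=get_image("scene"); cv2.imwrite("pics/s39.png",cv2.resize(im[100:350,280:560],None,fx=2.4,fy=2.4))
```

```text
t 49.3 tcp [493.7 259.4  36.5] rpy [ 1.7987e+02 -7.0000e-02 -8.6510e+01] F [-0.8  0.3  0.2] w -0.0
```

View pics/s39.png

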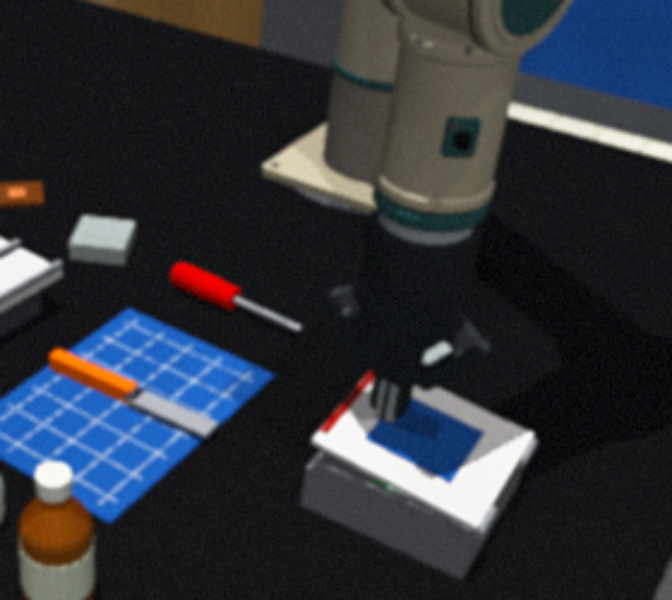

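Nearly shut. I'll press down gently.

Call:
play_rows --targets '[{"slide": [2,0,6],"turn": [0,0,0],"hand": 0},{"slide": [0,0,5],"turn": [0,0,0],"hand": 0},{"slide": [0,0,4],"turn": [0,0,0],"hand": 0},{"slide": [0,0,0],"turn": [0,0,0],"hand": 0}]'

```text
clock: 49.85
eef_pos: [494.8, 258.4, 23.1]
tool_rot: [-3.141, 0.0, -1.509]
force: [-1.5, -0.3, 4.6]
width: 0.0
```

Call:
play_rows --targets '[{"slide": [0,0,1.5],"turn": [0,0,0],"hand": 0},{"slide": [0,0,0],"turn": [0,0,0],"hand": 0}]'

```text
clock: 50.1
eef_pos: [494.9, 258.5, 22.9]
tool_rot: [-3.141, 0.002, -1.509]
force: [-3.4, -0.8, 15.4]
width: -0.3
```

Call:
play_rows --targets '[{"slide": [0,0,-20],"turn": [0,0,0],"hand": 0},{"slide": [0,0,-50],"turn": [0,0,0],"hand": 0},{"slide": [0,0,-50],"turn": [0,0,0],"hand": 0},{"slide": [0,50,-30],"turn": [0,0,0],"hand": 0},{"slide": [0,0,0],"turn": [0,0,0],"hand": 0}]'

```text
clock: 50.72
eef_pos: [442.5, 256.2, 173.3]
tool_rot: [3.141, 0.003, -1.507]
force: [1.0, 1.1, 0.2]
width: 0.2
```

Call:
play_rows --targets '[{"slide": [0,0,0],"turn": [0,0,0],"hand": 0},{"slide": [0,0,0],"turn": [0,0,0],"hand": 0},{"slide": [0,0,0],"turn": [0,0,0],"hand": 0}]'

```text
clock: 51.1
eef_pos: [445.2, 254.8, 170.7]
tool_rot: [3.141, -0.001, -1.51]
force: [0.3, 0.1, -0.5]
width: -0.1
```

Run:
```python
from m import *
s=st(); c=calibration("wrist"); im,d=get_image("wrist"); cv2.imwrite("pics/w40.png",im); X=cloud(c,d)
H,S,V=cv2.split(cv2.cvtColor(im,cv2.COLOR_BGR2HSV))
m=((S<40)&(V>110)); b=max(blobs(m,2000),key=cv2.contourArea)
mm=np.zeros((480,640),np.uint8); cv2.drawContours(mm,[b],-1,1,-1); mm=cv2.erode(mm,np.ones((7,7)))
P=X[mm>0]; P=P[abs(P[:,2]-55)<20]
A=np.c_[P[:,:2]-P[:,:2].mean(0),np.ones(len(P))]; print(len(P),P.min(0).round(),P.max(0).round(),"plane",np.linalg.lstsq(A,P[:,2],rcond=None)[0].round(4))
im,d=get_image("scene"); cv2.imwrite("pics/s40.png",im)
im,d=get_image("top"); cv2.imwrite("pics/t40.png",im); X=cloud(calibration("top"),d)
measure(im,calibration("top"),[("orange",21)])
```

```text
t 51.1 tcp [445.2 254.8 170.7] rpy [ 1.7998e+02 -7.0000e-02 -8.6500e+01] F [ 0.3  0.1 -0.5] w -0.1
26435 [430. 223.  51.] [555. 359.  58.] plane [ 5.00000e-04 -1.30000e-03  5.56315e+01]
orange 21 (342, 164) (array([732.5, -76.5]), array([68.6, 70.6]), 89.38)
orange 21 (248, 152) (array([760.7, 143.9]), array([46.6, 49.6]), 21.63)
orange 21 (308, 243) (array([543.7,   4.8]), array([12.9, 86.1]), 3.3)
```

View pics/s40.png

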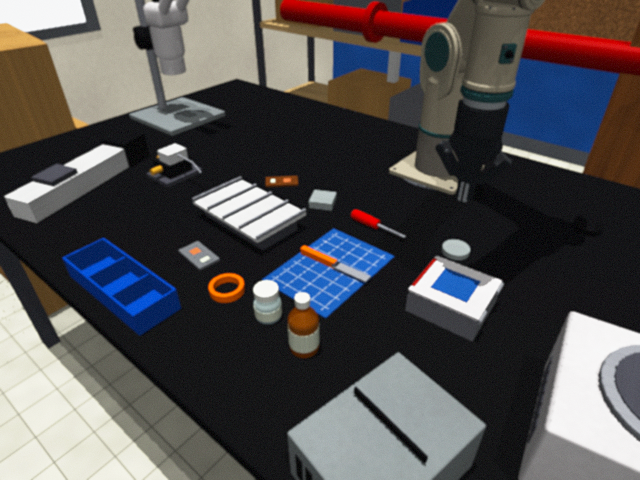

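View pics/w40.png

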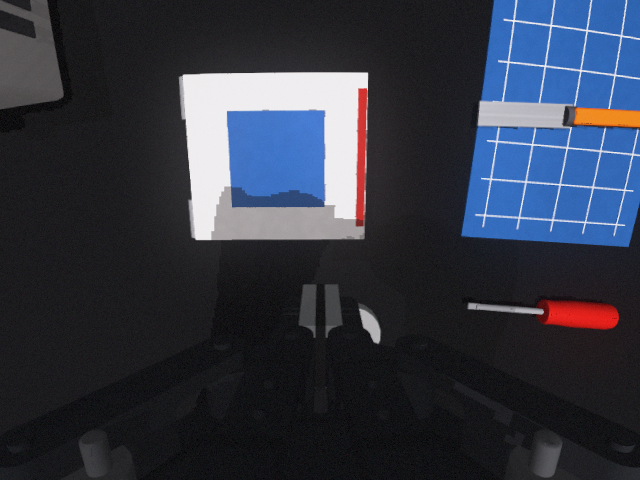

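The lid is shut (plane tilt about 0.001 rad, top at 55.6 mm), the blade is flat on the mat, and the other things haven't moved. I'm handing in.

```bash
python3 -c "
from cell import *
print(finish_job())"
```

```text
the job is handed in; nothing more can be done
None
```

The job is handed in at about 51 s of the 210 s allowed, with every step done. It reports no verdict, so the results below are my own measurements.

**What I did**
- I gripped the blade, lifted the lid to about 0.55 rad, rested the blade on the front wall for a moment (about 5 N), and pushed the lid past vertical.
- I laid the blade back on the mat.
- Only the red and green carriers were present. I slid each one out over the tray's near edge, gripped it there and stacked it on the seat, red first and green on top.
- I closed the lid from behind with the shut fingers and pressed it down with about 15 N.

**Last checks**
- **Red carrier:** it sat within about 2 mm of the seat centre when I placed it. I did not measure it again once green covered it.
- **Green carrier:** it was also within about 3 mm, and flat (top at 31.3–31.7 mm everywhere I sampled).
- **Lid:** its plane tilts about 0.001 rad, with the top at 55.6 mm, so it is shut.
- **Blade:** the handle centre is about 7 mm (x) and 33 mm (y) from the mat centre, and it looked flat in the images.
- **Other things on the bench:** they looked unmoved in the camera views.

**What went wrong or disagreed**
- **Finger ends:** they were about 33–37 mm behind the reported TCP, so my first grip closed above the blade handle. I corrected for this afterwards.
- **Tray deck:** the deck top measured 45 mm, not the 53 mm I had first assumed.
- **Green carrier drop:** the fingertips touched the red carrier's edges while lowering green, so I let green drop about 8–9 mm. It landed flat.
- **Tilt fit on green:** one depth fit gave a false tilt of 0.078 rad, probably from bad readings in its depth data. The point samples above showed it was flat.

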